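# Load the jar shaker under its mushroom stop

### The arm

A 6-joint arm with a two-finger parallel gripper is mounted at the origin on the work surface. World frame = base frame: x ahead of the robot, y to its left, z up, the work surface at z = 0. Lengths are in m, angles in rad, forces in N, time in s.
With the tool pointing down it reaches from about 0.25 to 0.85 m from the base axis. Payload 12.5 kg.
Tool frame: the origin (TCP) lies at the very end of the fingers, on their centre line; the grasp point (between the pads) lies 19 mm behind it; z points along the fingers, y is the line along which they close (so a half turn about z gives the same grasp; the last joint's range is limited). The gripper opens to 93 mm and grips with 3 to 60 N. Pads are 15 mm wide; open, the fingers measure 128 mm over their backs; the gripper's body (75 mm by 188 mm) begins 65 mm behind the grasp point.
Start: joints at [1.136, 0.351, 1.652, -0, 1.139, -0.085], TCP at [0.188, 0.517, 0.219] pointing down, gripper open.
Joint ranges: [-2.75, 2.75], [-0.79, 2.1], [0.01, 2.65], [-1.57, 4.71], [0.07, 3.14], [-2.87, 2.87]. Speed limits (rad/s): [2.22, 2.22, 2.79, 3.14, 3.14, 3.14].

### API

Orientations are given as a 3x3 rotation matrix whose columns are the frame's x, y, z axes.
In Python, from plant import observe, cams, ticket gives the robot as it stands. The module is installed in compiled form; this text tells all that it offers.
- The arm moves only by the tool arm_command, never from a script. Its argument "commands" is a list of rows, each a list of 3 entries, a list of its own where there are three numbers: the shift along the tool's x, y, z in cm, then the turn, a rotation vector about the tool's x, y, z in degrees, then the opening, from 0 (shut) to 1 (fully open). A call has 1 to 10 rows; each row shifts and turns the commanded pose from where the row before left it, along the tool's axes as they then stand; what a row does not reach is not made up. A row lasts 1/10 s, in which the tool goes at most 50 mm and 8.59 degrees, less where a joint would pass 70% of its speed; a pose out of reach is approached as far as the arm can. A call with a gripper value outside its range is refused whole. The fingers move at their own pace and stop on an object; "force" is the grip in N (left out, the last holds). Time passes only in rows, so rows that do not move let the fingers close. It gives the time, the measured TCP pose, the force, the opening and the grip force at its end, in the units of the state.
- observe(): the state, without advancing time (a new reading comes with each control period).
- cams.read_camera(name): name is "scene" or "top" or "wrist"; returns the picture (480x640x3 uint8, blue, green, red); there is no depth.
- cams.camera_params(name): a dict with "K" (3x3 intrinsics, pixels), "dist" ([k1, k2, p1, p2, k3] as OpenCV has them; the pictures are not rectified), "world_to_cam" (4x4, takes a point from world to camera coordinates). Camera axes: x right, y down, z forward; pixel columns grow to the right and rows downward; lengths in m; the calibration is good to about 2 mm. A picture is of the moment at which its call begins: read the wrist's pose just before it. camera_params takes no time and is no camera call; for the wrist camera it gives the pose at the moment of the call.
- ticket.close_job(): hands the job in; it is judged then, once.
The state is a dict: "time": time; "joint_positions": joint angles; "qd": joint speeds; "joint_torque": joint torques, N m; "tcp_pos": TCP position; "eef_rot": TCP orientation; "ft_force": force on the tool from outside, world axes, zero at the start; "wrist_torque": the same for the moment, N m; "grip_width": opening from 0.0 (shut) to 1.0 (fully open); "grip_force": force on a finger pad.
Only numpy, scipy, OpenCV 4.12 (cv2) and the standard library are available. Lean on these libraries where they do the work, as an engineer would, in place of code of your own. Each camera call takes 0.05 s, during which the arm holds its last target. There are 200 camera calls.

### The job

Make the jar shaker safe by pressing its red mushroom stop down until it latches, then set the loose guide frame fully home on the shaker's two pegs and, with the stop still down, load every small amber jar that is on the counter: one jar to a seat, upright, pressed down until the spring seat clicks and stays at the bottom. Only when all of them are in, turn the mushroom head clockwise to reset it so that it springs up, and leave the other things on the counter where they are.

Things in the scene. Friction and masses are not known exactly. Their poses are not given: they have to be found in the camera images.
- shaker: the grey jar shaker, fixed: block 130 (x) by 372 mm (y), flat deck 50 mm above the counter; in the middle of its -x side a low nose (110 mm wide, 30 high, to x = -142 mm) carries the mushroom stop at x = -105. Origin on the counter under the deck's middle. On the deck two steel pegs at y = -156 and 156 mm (12 mm thick, 36 high, tapered over the top 11) and four round black seats between them
- deck (a point): the middle of the deck's upper face, 50 mm above the counter; axes as the shaker's. The guide frame's origin comes to this point when it is home
- stop (a joint): how far the mushroom stop is pressed, m: 0 up, end stop 0.0115. Resists with up to about 9 N, most in its first 2 mm; latches when pressed past 0.0102 and then stays at about 0.010 when let go. Springs up to 0 once its head has been turned clockwise far enough and let go
- stop_turn (a joint): turn of the mushroom head, rad, growing clockwise seen from above: 0 at rest, end stop 1.25. The latch lets go at about 0.65 (0.9 to be sure); the head turns back to 0 by itself within some 5 s of being let go. While fingers grip the head it may stay down until they open
- stop_top (a point): the top centre of the red mushroom head, which is round, 40 mm across and 16 to 20 mm thick below this point; 90 mm above the counter when up, 80 mm when latched. Below it is a black stem housing 32 mm across (top 56 mm above the counter)
- frame: loose guide frame lying flat: aluminium ladder 76 mm (x) by 340 mm (y), 30 mm thick, 400 g; four 60 mm square openings at y = -112, -46, 46, 112 mm, a 15 mm square peg hole in each end at y = -156 and 156 mm, and in its middle an upright black grip tab 12 mm thick (x), 30 mm wide (y), top 78 mm above the underside. Origin: centre of the underside. Fits either way round
- frame_grip (a point): the point at which to pinch the guide frame's tab, on the tab's axis 60 mm above the frame's underside; pinch across the frame's x axis
- seat1_down (a point): fixed point on the axis of the seat at deck y = -112 mm (a 37 mm round black pad), 4 mm above the deck: where the centre of a jar's underside ends up when that seat has clicked down. With the seat up the pad's top is 10 mm higher; the seat resists with up to about 7 N, most in its first 2 mm, clicks when pressed 10.2 mm (end stop 11.5 mm) and then stays down by itself
- seat2_down (a point): fixed point on the axis of the seat at deck y = -46 mm (a 37 mm round black pad), 4 mm above the deck: where the centre of a jar's underside ends up when that seat has clicked down. With the seat up the pad's top is 10 mm higher; the seat resists with up to about 7 N, most in its first 2 mm, clicks when pressed 10.2 mm (end stop 11.5 mm) and then stays down by itself
- seat3_down (a point): fixed point on the axis of the seat at deck y = 46 mm (a 37 mm round black pad), 4 mm above the deck: where the centre of a jar's underside ends up when that seat has clicked down. With the seat up the pad's top is 10 mm higher; the seat resists with up to about 7 N, most in its first 2 mm, clicks when pressed 10.2 mm (end stop 11.5 mm) and then stays down by itself
- seat4_down (a point): fixed point on the axis of the seat at deck y = 112 mm (a 37 mm round black pad), 4 mm above the deck: where the centre of a jar's underside ends up when that seat has clicked down. With the seat up the pad's top is 10 mm higher; the seat resists with up to about 7 N, most in its first 2 mm, clicks when pressed 10.2 mm (end stop 11.5 mm) and then stays down by itself
- jar1: a small closed amber glass jar with an aluminium lid: 50 mm across, 72 mm high (lid: the top 15 mm, 49 mm across), about 220 g, thick-bottomed, upright; origin at the centre of its underside. All such jars are alike; three or four of them are there
- jar2: a small closed amber glass jar with an aluminium lid: 50 mm across, 72 mm high (lid: the top 15 mm, 49 mm across), about 220 g, thick-bottomed, upright; origin at the centre of its underside. All such jars are alike; three or four of them are there
- jar3: a small closed amber glass jar with an aluminium lid: 50 mm across, 72 mm high (lid: the top 15 mm, 49 mm across), about 220 g, thick-bottomed, upright; origin at the centre of its underside. All such jars are alike; three or four of them are there
- jar4: a small closed amber glass jar with an aluminium lid: 50 mm across, 72 mm high (lid: the top 15 mm, 49 mm across), about 220 g, thick-bottomed, upright; origin at the centre of its underside. All such jars are alike; three or four of them are there
- ramekin: pale green ceramic ramekin, 86 mm across, 45 mm high, at the left of the counter; origin under its centre. Not part of the job
- scoop: matte black plastic scoop, about 145 mm long, 30 mm high, at the left; origin under its handle's middle, its bowl along +x. Not part of the job
- loaf_pan: empty aluminium mini loaf pan, 85 by 150 by 50 mm, beyond the shaker; origin under its centre. Not part of the job
- storage_jar: big clear glass storage jar, closed, 92 mm across, 150 mm high, beyond the shaker; origin under its centre. Not part of the job
- mug: white mug, 82 mm across, 92 mm high, far left; origin under its centre. Not part of the job
- spoon: steel spoon 190 mm long, lying at the right; origin under its middle. Not part of the job
- tea_tin: dark tea tin, 74 mm across, 105 mm high, far right; origin under its centre. Not part of the job

How it is judged:
By the outcome, as a careful person would: the job done as asked, in the order asked, and still so for the second after the job is handed in, with the robot touching nothing.
Of jar1, jar2, jar3, jar4 only 3 to 4 are there at a start; the rules pass over those that are not, and their reading is None.
At some moment in a run one of jar1, jar2, jar3, jar4 may be knocked a few centimetres aside while the robot is not near it.
It also fails if it takes over 200 s, if anything falls off the work surface, if the arm or the gripper's body presses on something with over 40 N, if the wrist force passes 120 N, or if a joint passes its speed limit or range.

## Working session

There is one attempt and no reset: what is moved stays moved. The work goes in short steps, Python scripts to look and compute and a tool call to move; the robot and the scene stay as the last step left them, time stands still between calls to the robot, and variables do not carry over. Pictures are saved under pics/ and viewed, at most 14 in all, crops included, and the job is handed in when it is done.

Besides the shell and the picture viewer there is one more tool, called after "Call:" by a JSON object that holds its "name" and its "arguments". arm_command: Moves the arm, as the interface text tells. Its arguments: {"type":"object","properties":{"commands":{"type":"array"},"force":{"type":"number"}},"required":["commands"]}

```bash
mkdir -p pics; ls; python3 - <<'E'
from plant import observe, cams
import cv2, numpy as np
s=observe(); print({k:np.round(v,3).tolist() for k,v in s.items()})
for n in ["scene","top"]:
    im=cams.read_camera(n); cv2.imwrite(f"pics/{n}0.png",im)
    p=cams.camera_params(n); print(n,np.round(p["K"],1).tolist(),p["dist"],np.round(p["world_to_cam"],3).tolist())
E
```

```text
pics
{'time': 0.0, 'joint_positions': [1.136, 0.351, 1.652, 0.0, 1.139, -0.085], 'qd': [0.0, -0.001, 0.001, -0.002, 0.0, 0.001], 'joint_torque': [-0.002, -49.732, -28.526, 0.07, 0.026, -0.0], 'tcp_pos': [0.188, 0.516, 0.218], 'eef_rot': [[-0.939, 0.343, -0.0], [0.343, 0.939, -0.001], [0.0, -0.001, -1.0]], 'ft_force': [-0.811, -0.001, 0.415], 'wrist_torque': [-0.006, -0.017, -0.008], 'grip_force': 0.0, 'grip_width': 0.999}
scene [[433.4, 0.0, 323.3], [0.0, 433.4, 230.2], [0.0, 0.0, 1.0]] [-0.04648593  0.          0.          0.          0.        ] [[-0.824, 0.567, -0.001, 0.487], [0.462, 0.67, -0.581, -0.23], [-0.329, -0.479, -0.814, 1.587], [0.0, 0.0, 0.0, 1.0]]
top [[464.2, 0.0, 323.5], [0.0, 464.2, 244.2], [0.0, 0.0, 1.0]] [-0.02458322  0.          0.          0.          0.        ] [[0.003, -1.0, -0.031, 0.01], [-0.982, 0.003, -0.191, 0.571], [0.191, 0.031, -0.981, 1.062], [0.0, 0.0, 0.0, 1.0]]
```

View pics/top0.png

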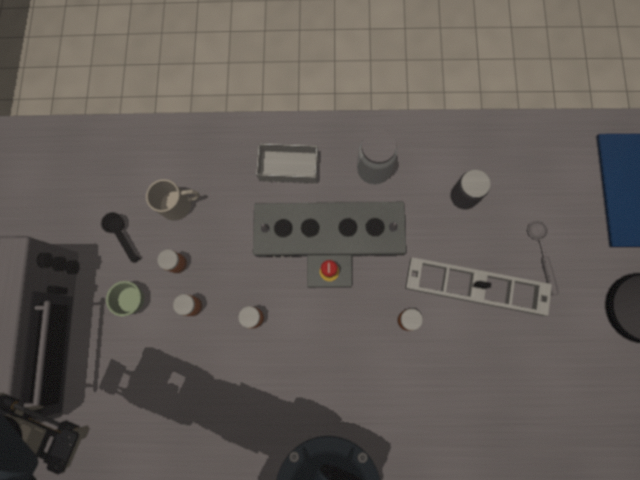

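View pics/scene0.png

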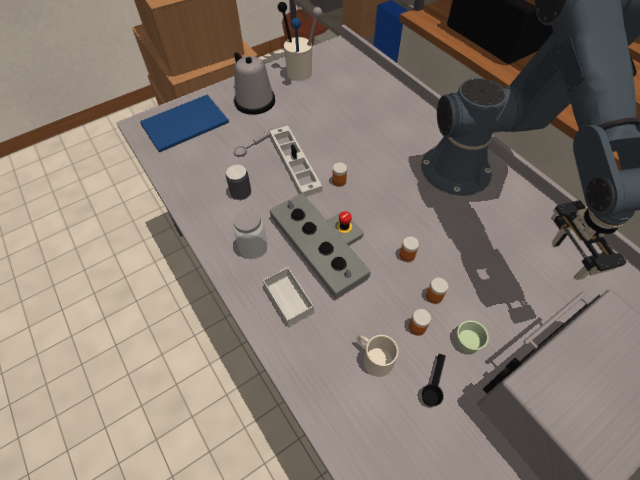

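Top view: the shaker is at (252–406, 202–256) with its stop at (329,268). The frame's tab is at (482,285), and four jar lids are at (170,260), (186,305), (249,317) and (411,320). The scene view shows the same layout, with all four jars upright.

```bash
cat > h.py <<'E'
import cv2, numpy as np
from plant import observe, cams
def ray(P,px,z):
    """world points on the plane z for pixels px"""
    px=np.array(px,float).reshape(-1,1,2)
    u=cv2.undistortPoints(px,P["K"],P["dist"]).reshape(-1,2)
    T=np.array(P["world_to_cam"]); R,t=T[:3,:3],T[:3,3]
    c=-R.T@t; d=np.c_[u,np.ones(len(u))]@R
    return c+d*((z-c[2])/d[:,2])[:,None]
def proj(P,w):
    T=np.array(P["world_to_cam"]); r=cv2.Rodrigues(T[:3,:3])[0]
    return cv2.projectPoints(np.array(w,float).reshape(-1,1,3),r,T[:3,3],P["K"],P["dist"])[0].reshape(-1,2)
def blobs(mask,lo,hi):
    n,l,st,c=cv2.connectedComponentsWithStats(mask.astype(np.uint8))
    return [(c[i],st[i]) for i in range(1,n) if lo<st[i][4]<hi]
def shot(n,f=None):
    observe(); P=cams.camera_params(n); im=cams.read_camera(n)
    if f: cv2.imwrite("pics/"+f,im)
    return im,P
E
python3 - <<'E'
from h import *
im=cv2.imread("pics/top0.png"); P=cams.camera_params("top"); b,g,r=[im[...,i].astype(int) for i in range(3)]
print("lid px colours",im[318,247],im[260,168],im[270,480],im[268,322],im[228,283],im[240,330])
def show(n,m,z,lo,hi):
    for c,s in blobs(m,lo,hi): print(n,c.round(1),s[2:],ray(P,c,z).round(4)[0])
roi=np.zeros(im.shape[:2],bool); roi[240:340,150:430]=1
show("lid",roi&(g>135)&(r>135),0.072,60,800)
show("stop",(r>100)&(g<70)&(b<70)&roi,0.09,20,900)
roi2=np.zeros_like(roi); roi2[200:260,250:410]=1
show("seat",roi2&(im.max(2)<35),0.064,60,800)
roi3=np.zeros_like(roi); roi3[250:320,400:556]=1
m=roi3&(g>135)
cs=max(cv2.findContours(m.astype(np.uint8),0,2)[0],key=cv2.contourArea); 
w=ray(P,cs.reshape(-1,2),0.03)[:,:2]; q=cv2.minAreaRect(w.astype(np.float32)*1000); print("frame",q)
show("tab",roi3&(im.max(2)<50),0.078,20,800)
W=cams.camera_params("wrist"); s=observe()
T=np.eye(4);T[:3,:3]=s["eef_rot"];T[:3,3]=s["tcp_pos"]
print(np.round(np.array(W["world_to_cam"])@T,4).tolist(),W["K"],W["dist"])
E
```

```text
lid px colours [127 136 142] [121 131 135] [108 115 119] [ 38  43 132] [35 36 38] [83 89 89]
lid [249.8 317.6] [ 16  17 160] [0.3951 0.1799 0.072 ]
lid [410.6 324.5] [15  8 66] [ 0.3803 -0.1897  0.072 ]
stop [328.5 267.9] [ 16  17 183] [ 0.5085 -0.0025  0.09  ]
frame ((480.9776611328125, -207.69131469726562), (17.25728988647461, 20.569082260131836), 78.8173599243164)
tab [482.1 284.5] [17  6 74] [ 0.4708 -0.3556  0.078 ]
[[0.0008, 1.0, -0.0013, -0.0003], [-0.9577, 0.0004, -0.2877, 0.0299], [-0.2877, 0.0015, 0.9577, 0.1816], [0.0, 0.0, 0.0, 1.0]] [[410.70486827   0.         322.30243148]
 [  0.         410.70486827 237.28691901]
 [  0.           0.           1.        ]] [-0.00019808  0.          0.          0.          0.        ]
```

Call:
{"name": "arm_command", "arguments": {"commands": [[[0, 0, -2.7], [0, 0, -6.7], 1], [[0, 0, -2.7], [0, 0, -6.7], 1], [[0, 0, -2.7], [0, 0, -6.7], 1], [[-2.5, -3.6, 0], [0, 0, 0], 1], [[-2.5, -3.6, 0], [0, 0, 0], 1], [[-2.5, -3.6, 0], [0, 0, 0], 1], [[-2.5, -3.6, 0], [0, 0, 0], 1], [[-2.5, -3.6, 0], [0, 0, 0], 1], [[-2.5, -3.6, 0], [0, 0, 0], 1], [[-2.5, -3.6, 0], [0, 0, 0], 1]]}}

```text
time: 1.1
tcp_pos: [0.3643, 0.2632, 0.2995]
eef_rot: [[-1.0, -0.001, -0.0], [-0.001, 1.0, -0.0], [0.0, -0.0, -1.0]]
ft_force: [0.5, 0.8, -0.7]
grip_width: 1.003
grip_force: 0.0
```

Call:
{"name": "arm_command", "arguments": {"commands": [[[-2.7, -3.8, 0], [0, 0, 0], 0], [[-2.7, -3.8, 0], [0, 0, 0], 0], [[-2.7, -3.8, 0], [0, 0, 0], 0], [[-2.7, -3.8, 0], [0, 0, 0], 0], [[-2.7, -3.8, 0], [0, 0, 0], 0], [[-2.7, -3.8, 0], [0, 0, 0], 0], [[-2.7, -3.8, 0], [0, 0, 0], 0], [[0, 0, 0], [0, 0, 0], 0], [[0, 0, 0], [0, 0, 0], 0]]}}

```text
time: 2.0
tcp_pos: [0.5529, -0.0015, 0.299]
eef_rot: [[-1.0, 0.001, -0.001], [0.001, 1.0, 0.0], [0.001, 0.0, -1.0]]
ft_force: [-0.1, 0.2, 0.7]
grip_width: 0.274
grip_force: 0.0
```

```bash
python3 - <<'E'
from h import *
im,P=shot("wrist","w1.png")
np.save("pics/w1.npy",P,allow_pickle=True)
E
```

```text
(no output)
```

View pics/w1.png

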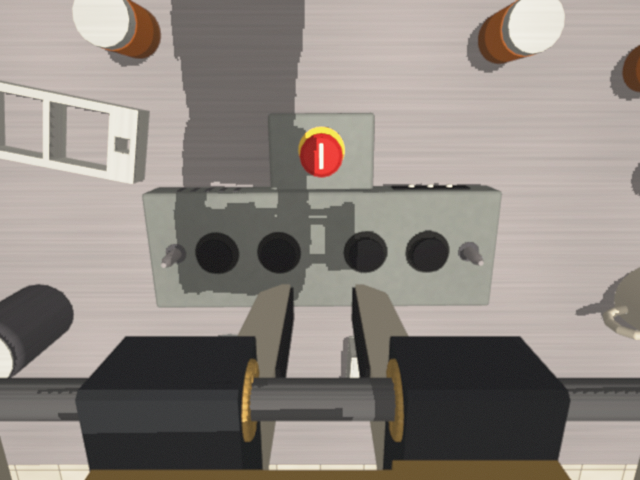

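The wrist view shows the stop at (321,155). The four seats are at about (217,253), (279,252), (365,252) and (427,252), with the pegs just outside them at x≈170 and 474.

```bash
python3 - <<'E'
from h import *
im=cv2.imread("pics/w1.png"); P=np.load("pics/w1.npy",allow_pickle=True).item()
b,g,r=[im[...,i].astype(int) for i in range(3)]
for c,s in blobs((r>150)&(g<80)&(b<80),200,5000): print("stop",c.round(1),s[2:],ray(P,c,.09).round(4))
hue=(im.max(2)<40); hue[:225]=0;hue[285:]=0;hue[:,:190]=0;hue[:,460:]=0
C=[]
for c,s in blobs(hue,400,4000):
    print("seat",c.round(1),s[2:]); C.append(c)
C=np.array(sorted(C,key=lambda c:-c[0])); 
if len(C)==4:
    w=ray(P,C,.064); print(w.round(4)); print(w[:,:2].mean(0), np.degrees(np.arctan2(*(w[0]-w[3])[:2])))
# top camera pegs/seats
im=cv2.imread("pics/top0.png"); T=cams.camera_params("top")
m=im.max(2)<45; m[:215]=0;m[242:]=0;m[:,:272]=0;m[:,388:]=0
w=[ray(T,c,.064)[0].round(4) for c,s in blobs(m,60,600)]; print("top seats",w)
cv2.imwrite("pics/w1c.png",cv2.hconcat([cv2.resize(cv2.imread("pics/w1.png")[215:300,y:y+90],None,fx=4,fy=4,interpolation=cv2.INTER_CUBIC) for y in (130,425)]))
E
```

```text
stop [326.6 155.1] [ 30  43 853] [[0.5074 0.0032 0.09  ]]
seat [216.4 252.9] [  42   40 1295]
seat [278.5 252.3] [  42   40 1274]
top seats [array([ 0.6114, -0.0475,  0.064 ]), array([ 0.6117, -0.1127,  0.064 ]), array([0.6103, 0.1083, 0.064 ]), array([0.6106, 0.0431, 0.064 ])]
```

View pics/w1c.png

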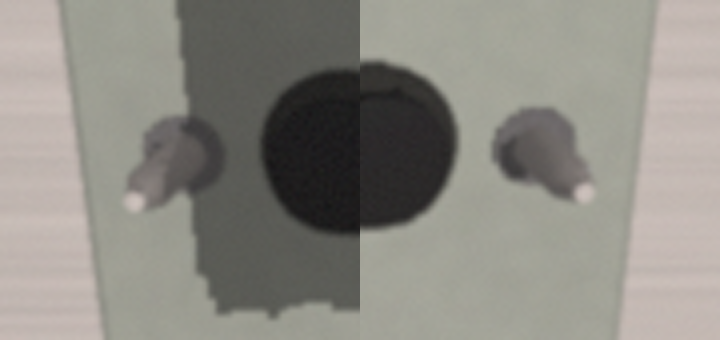

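Peg tips in the crop map to wrist pixels (163.5,265.2) and (481.0,263.2).

```bash
python3 - <<'E'
from h import *
im=cv2.imread("pics/w1.png"); P=np.load("pics/w1.npy",allow_pickle=True).item()
w=ray(P,[[481,263.2],[163.5,265.2]],.0855); print(w.round(4), w.mean(0).round(4), np.hypot(*(w[0]-w[1])[:2]), np.degrees(np.arctan2(w[1,0]-w[0,0],w[0,1]-w[1,1])))
b,g,r=[im[...,i].astype(int) for i in range(3)]
m=((r>90)&(g<90)&(b<90)); m[200:]=0; m[:110]=0; m[:,:290]=0;m[:,360:]=0
for c,s in blobs(m,200,5000): print("stop",c.round(1),s,ray(P,c,.09).round(4))
T=cams.camera_params("top"); t=cv2.imread("pics/top0.png").astype(int)
m=((t[...,2]>80)&(t[...,1]<70)&(t[...,0]<70));m[:255]=0;m[290:]=0
for c,s in blobs(m,60,500): print("stop top",c.round(1),s,ray(T,c,.088).round(4))
# where shaker predictions fall
print(proj(P,[[.612,y-.0025,.064] for y in (.112,.046,-.046,-.112)]).round(1).tolist())
E
```

```text
[[ 0.6124  0.1553  0.0855]
 [ 0.6143 -0.1566  0.0855]] [ 0.6134 -0.0007  0.0855] 0.31192166869940197 0.35854226265949496
stop [320.2 155.2] [ 299  134   43   43 1291] [[ 0.5074 -0.0025  0.09  ]]
stop top [329.3 268. ] [321 260  18  17 208] [[ 0.5085 -0.0044  0.088 ]]
[[428.9, 255.6], [365.0, 255.7], [275.8, 255.7], [211.8, 255.7]]
```

Call:
{"name": "arm_command", "arguments": {"commands": [[[4.5, 0, 2], [0, 0, 0], 0], [[0, 0, 4], [0, 0, 0], 0], [[0, 0, 4], [0, 0, 0], 0], [[0, 0, 4], [0, 0, 0], 0], [[0, 0, 4], [0, 0, 0], 0], [[0, 0, 1], [0, 0, 0], 0], [[0, 0, 0.5], [0, 0, 0], 0], [[0, 0, 0.5], [0, 0, 0], 0], [[0, 0, 0.5], [0, 0, 0], 0], [[0, 0, 0.5], [0, 0, 0], 0]]}}

```text
time: 3.05
tcp_pos: [0.5087, -0.001, 0.0904]
eef_rot: [[-1.0, -0.001, 0.002], [-0.001, 1.0, -0.0], [-0.002, -0.0, -1.0]]
ft_force: [-0.5, -0.2, -0.4]
grip_width: 0.004
grip_force: 0.0
```

Call:
{"name": "arm_command", "arguments": {"commands": [[[0, 0, 0.3], [0, 0, 0], 0], [[0, 0, 0.3], [0, 0, 0], 0], [[0, 0, 0.2], [0, 0, 0], 0], [[0, 0, 0], [0, 0, 0], 0]]}}

```text
time: 3.45
tcp_pos: [0.5081, -0.001, 0.0817]
eef_rot: [[-1.0, -0.001, 0.0], [-0.001, 1.0, -0.0], [-0.0, -0.0, -1.0]]
ft_force: [0.4, 0.3, -0.5]
grip_width: 0.005
grip_force: 0.0
```

Call:
{"name": "arm_command", "arguments": {"commands": [[[0, 0, 0.2], [0, 0, 0], 0], [[0, 0, 0.1], [0, 0, 0], 0], [[0, 0, 0], [0, 0, 0], 0]]}}

```text
time: 3.75
tcp_pos: [0.5081, -0.001, 0.0788]
eef_rot: [[-1.0, -0.001, 0.0], [-0.001, 1.0, -0.0], [-0.0, -0.0, -1.0]]
ft_force: [-0.6, -0.4, 4.0]
grip_width: 0.004
grip_force: 2.0
```

Call:
{"name": "arm_command", "arguments": {"commands": [[[0, 0, 0.1], [0, 0, 0], 0], [[0, 0, 0.1], [0, 0, 0], 0], [[0, 0, 0], [0, 0, 0], 0]]}}

```text
time: 4.05
tcp_pos: [0.5085, -0.001, 0.0783]
eef_rot: [[-1.0, -0.001, 0.001], [-0.001, 1.0, -0.0], [-0.001, -0.0, -1.0]]
ft_force: [-8.5, 0.3, 26.0]
grip_width: 0.002
grip_force: 13.0
```

Call:
{"name": "arm_command", "arguments": {"commands": [[[0, 0, -1], [0, 0, 0], 0], [[0, 0, -4], [0, 0, 0], 1], [[0, 0, -4], [0, 0, 0], 1], [[0, 0, -4], [0, 0, 0], 1], [[0, 0, -4], [0, 0, 0], 1], [[0, 0, -4], [0, 0, 0], 1], [[0, 0, 0], [0, 0, 0], 1]]}}

```text
time: 4.75
tcp_pos: [0.5097, -0.0011, 0.2916]
eef_rot: [[-1.0, -0.001, 0.008], [-0.001, 1.0, -0.001], [-0.008, -0.001, -1.0]]
ft_force: [-0.4, -0.5, 0.6]
grip_width: 0.471
grip_force: 0.0
```

```bash
python3 - <<'E'
from h import *
im,P=shot("wrist","w2.png"); print(observe()["joint_positions"],observe()["tcp_pos"])
r=im.astype(int); m=((r[...,2]>90)&(r[...,1]<90)&(r[...,0]<90));m[:,:250]=0;m[:,400:]=0
for c,s in blobs(m,200,6000): print(c.round(1),s,ray(P,c,.08).round(4),ray(P,c,.09).round(4),proj(P,[[.508,-.002,.08],[.508,-.002,.09]]).round(1))
np.save("pics/w2.npy",P,allow_pickle=True)
t,T=shot("top","top1.png")
m=t[...,1]>95; m[:250]=0;m[320:]=0;m[:,:404]=0;m[:,556:]=0
k=cv2.findContours(m.astype(np.uint8),0,2)[0]
for c in sorted(k,key=cv2.contourArea)[-2:]:
    w=ray(T,c.reshape(-1,2),0.03)[:,:2]; print("frame",cv2.minAreaRect(w.astype(np.float32)*1000))
E
```

```text
[-9.36103405e-02  2.06194484e-01  1.66771552e+00 -4.39581112e-05
  1.26344965e+00 -1.66536641e+00] [ 0.50876301 -0.00107228  0.28859811]
[320.5 198.9] [ 299  177   44   44 1340] [[ 0.5067 -0.0022  0.08  ]] [[ 0.5046 -0.0022  0.09  ]] [[320.7 200.3]
 [320.7 202.6]]
[324.5 475. ] [ 250  471  150    9 1350] [[0.835  0.0027 0.08  ]] [[0.8242 0.0026 0.09  ]] [[320.7 200.3]
 [320.7 202.6]]
frame ((476.7730407714844, -366.7078552246094), (371.0283508300781, 166.75592041015625), 89.82465362548828)
```

Call:
{"name": "arm_command", "arguments": {"commands": [[[0.5, -4.5, -0.2], [0, 0, 0], 1], [[0.5, -4.5, -0.2], [0, 0, 0], 1], [[0.5, -4.5, -0.2], [0, 0, 0], 1], [[0.5, -4.5, -0.2], [0, 0, 0], 1], [[0.5, -4.5, -0.2], [0, 0, 0], 1], [[0.5, -4.5, -0.2], [0, 0, 0], 1], [[0.5, -4.5, 0], [0, 0, 0], 1], [[0.5, -4.5, 0], [0, 0, 0], 1], [[0, 0, 0], [0, 0, 8], 1], [[0, 0, 0], [0, 0, 8], 1]]}}

```text
time: 5.85
tcp_pos: [0.4674, -0.3619, 0.2959]
eef_rot: [[-0.959, 0.282, -0.003], [0.282, 0.959, 0.003], [0.004, 0.002, -1.0]]
ft_force: [0.0, 0.8, -1.1]
grip_width: 1.002
grip_force: 0.0
```

Call:
{"name": "arm_command", "arguments": {"commands": [[[0, 0, 0], [0, 0, 8.4], 1], [[0, 0, 0], [0, 0, 8.4], 1], [[0, 0, 0], [0, 0, 8.4], 1], [[0, 0, 0], [0, 0, 8.4], 1], [[0, 0, 0], [0, 0, 8.4], 1], [[0, 0, 0], [0, 0, 8.4], 1], [[0, 0, 0], [0, 0, 8.4], 1], [[0, 0, 0], [0, 0, 8.4], 1], [[0, 0, 0], [0, 0, 8.4], 1], [[0, 0, 0], [0, 0, 8.4], 1]]}}

```text
time: 6.85
tcp_pos: [0.4679, -0.3606, 0.2964]
eef_rot: [[0.179, 0.984, -0.003], [0.984, -0.179, 0.002], [0.002, -0.003, -1.0]]
ft_force: [-0.8, 0.3, 0.1]
grip_width: 0.997
grip_force: 0.0
```

Call:
{"name": "arm_command", "arguments": {"commands": [[[0, 0, 0], [0, 0, 0], 1], [[0, 0, 0], [0, 0, 0], 1]]}}

```text
time: 7.05
tcp_pos: [0.4681, -0.3608, 0.2973]
eef_rot: [[0.168, 0.986, -0.002], [0.986, -0.168, 0.001], [0.001, -0.002, -1.0]]
ft_force: [-0.8, 0.1, 0.7]
grip_width: 0.997
grip_force: 0.0
```

```bash
python3 - <<'E'
from h import *
im,P=shot("wrist","w3.png"); np.save("pics/w3.npy",P,allow_pickle=True); print(observe()["tcp_pos"])
E
```

```text
[ 0.46811088 -0.36085844  0.29761098]
```

View pics/w3.png

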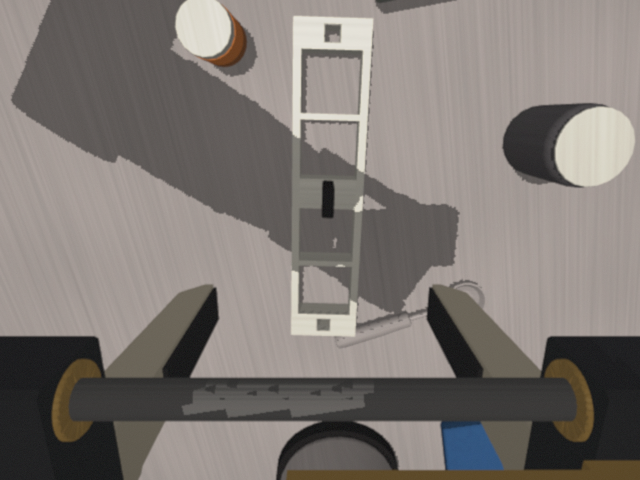

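The frame runs along the image. Its peg holes are at (333,33) and (323,324), the tab's top is at about (328,199), and the spoon lies clear of it on the right.

```bash
python3 - <<'E'
from h import *
im=cv2.imread("pics/w3.png"); P=np.load("pics/w3.npy",allow_pickle=True).item()
g=im[...,1]
hs=[]
for (x0,y0,x1,y1) in ((322,22,345,44),(312,316,334,332)):
    m=np.zeros(g.shape,bool); m[y0:y1,x0:x1]=g[y0:y1,x0:x1]<140
    b=max(blobs(m,20,600),key=lambda q:q[1][4]); print(b[0].round(1),b[1]); hs.append(b[1][:2]+(b[1][2:4]-1)/2)
w=ray(P,hs,.03); print(w.round(4),w.mean(0).round(4),np.hypot(*(w[0]-w[1])[:2]),"dir",np.degrees(np.arctan2(w[0,1]-w[1,1],w[0,0]-w[1,0])))
m=im.max(2)<45; m[:160]=0;m[240:]=0;m[:,:310]=0;m[:,:][:,345:]=0
for c,s in blobs(m,50,1500): print("tab",c,s,ray(P,c,.07).round(4))
c=[[293,16],[373,18],[291,335],[355,336]]; w=ray(P,c,.03);print(w.round(4),w.mean(0).round(4))
E
```

```text
[331.3  31. ] [325  24  16  18 193]
[322.6 324.1] [317 319  13  11 128]
[[ 0.5029 -0.2086  0.03  ]
 [ 0.442  -0.5135  0.03  ]] [ 0.4724 -0.3611  0.03  ] 0.3108953635085146 dir 78.70887984064349
tab [327.55645161 199.1155914 ] [322 181  12  37 372] [[ 0.4726 -0.3596  0.07  ]]
[[ 0.4682 -0.1883  0.03  ]
 [ 0.5427 -0.2027  0.03  ]
 [ 0.4022 -0.5215  0.03  ]
 [ 0.4767 -0.5354  0.03  ]] [ 0.4725 -0.362   0.03  ]
```

Call:
{"name": "arm_command", "arguments": {"commands": [[[0.1, 0.4, 4], [0, 0, 1.4], 0.5], [[0, 0, 4], [0, 0, 0], 0.5], [[0, 0, 4], [0, 0, 0], 0.5], [[0, 0, 4], [0, 0, 0], 0.5], [[0, 0, 4], [0, 0, 0], 0.5], [[0, 0, 3], [0, 0, 0], 0.5], [[0, 0, 1.5], [0, 0, 0], 0.5], [[0, 0, 1], [0, 0, 0], 0.5], [[0, 0, 0], [0, 0, 0], 0.5], [[0, 0, 0], [0, 0, 0], 0.3]]}}

```text
time: 8.1
tcp_pos: [0.473, -0.3612, 0.0448]
eef_rot: [[0.196, 0.981, 0.001], [0.981, -0.196, -0.001], [-0.001, 0.001, -1.0]]
ft_force: [0.1, -0.1, -0.5]
grip_width: 0.455
grip_force: 0.0
```

Call:
{"name": "arm_command", "arguments": {"commands": [[[0, 0, 0], [0, 0, 0], 0], [[0, 0, 0], [0, 0, 0], 0], [[0, 0, 0], [0, 0, 0], 0], [[0, 0, 0], [0, 0, 0], 0], [[0, 0, 0], [0, 0, 0], 0], [[0, 0, 0], [0, 0, 0], 0]], "force": 40}}

```text
time: 8.7
tcp_pos: [0.4727, -0.3609, 0.0439]
eef_rot: [[0.197, 0.98, 0.0], [0.98, -0.197, -0.0], [-0.0, 0.0, -1.0]]
ft_force: [0.8, -0.3, 2.8]
grip_width: 0.13
grip_force: 40.0
```

Call:
{"name": "arm_command", "arguments": {"commands": [[[0, 0, -1], [0, 0, 0], 0], [[0, 0, -3], [0, 0, 0], 0], [[0, 0, -3], [0, 0, 0], 0], [[0, 0, -3], [0, 0, 0], 0], [[0, 0, -3], [0, 0, 0], 0], [[0, 0, 0], [0, 0, -3.9], 0], [[0, 0, 0], [0, 0, -3.9], 0], [[0, 0, 0], [0, 0, -3.9], 0], [[3, 1, 0], [0, 0, 0], 0], [[4, 1.6, 0], [0, 0, 0], 0]]}}

```text
time: 9.7
tcp_pos: [0.4972, -0.2906, 0.1735]
eef_rot: [[-0.004, 1.0, -0.001], [1.0, 0.004, 0.0], [0.0, -0.001, -1.0]]
ft_force: [0.7, 0.1, -3.6]
grip_width: 0.122
grip_force: 40.0
```

Call:
{"name": "arm_command", "arguments": {"commands": [[[4, 1.6, 0], [0, 0, 0], 0], [[4, 1.6, 0], [0, 0, 0], 0], [[4, 1.6, 0], [0, 0, 0], 0], [[4, 1.6, 0], [0, 0, 0], 0], [[4, 1.6, 0], [0, 0, 0], 0], [[4, 1.6, 0], [0, 0, 0], 0], [[3, 1.2, 0], [0, 0, 0], 0], [[2, 0.6, 0], [0, 0, 0], 0], [[0, 0, 0], [0, 0, 0], 0], [[0, 0, 0], [0, 0, 0], 0]]}}

```text
time: 10.7
tcp_pos: [0.6097, 0.0002, 0.1735]
eef_rot: [[-0.007, 1.0, -0.001], [1.0, 0.007, -0.0], [-0.0, -0.001, -1.0]]
ft_force: [-0.5, -0.2, -5.4]
grip_width: 0.127
grip_force: 40.0
```

```bash
python3 - <<'E'
from h import *
im,P=shot("wrist","w4.png"); np.save("pics/w4.npy",P,allow_pickle=True); s=observe(); print(s["tcp_pos"],s["eef_rot"].round(4).tolist())
E
```

```text
[ 6.09709833e-01 -4.21199866e-04  1.73518624e-01] [[-0.0062, 1.0, -0.0009], [1.0, 0.0062, -0.0002], [-0.0002, -0.0009, -1.0]]
```

View pics/w4.png

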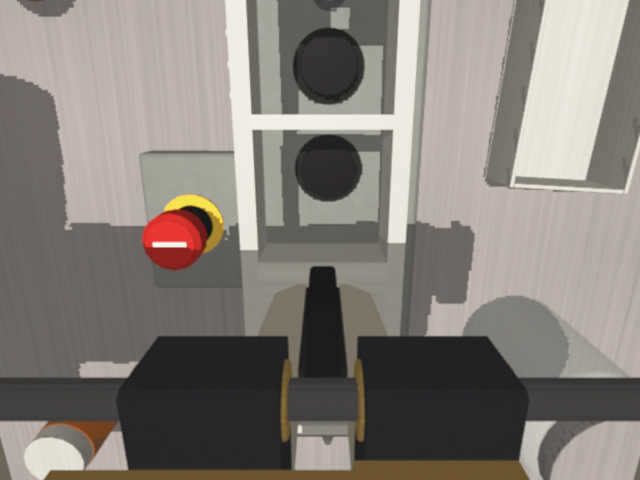

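The wrist view shows the held frame over the deck. The crossbar is at row 121 and the rail inner/outer edges at x≈237–258 and 388–412. Two seats are visible at (328,65) and (328,167), and the stop head is at (175,240).

```bash
python3 - <<'E'
from h import *
im=cv2.imread("pics/w4.png"); P=np.load("pics/w4.npy",allow_pickle=True).item()
s=observe(); zt=s["tcp_pos"][2]-0.044+0.03
g=im[...,1].astype(int)
for row in (80,121,150,200):
    print(row,[ (x,g[row,x+1]-g[row,x-1]) for x in range(225,430) if abs(g[row,x+1]-g[row,x-1])>35])
for col in (275,365): print(col,[ (y,g[y+1,col]-g[y-1,col]) for y in range(100,290) if abs(g[y+1,col]-g[y-1,col])>25])
m=im.max(2)<40; m[210:]=0;m[:25]=0;m[:,:280]=0;m[:,380:]=0
for c,st in blobs(m,500,6000): 
    ctr=st[:2]+(st[2:4]-1)/2; print("seat",c.round(1),st,ray(P,c,.062).round(4))
r=im.astype(int);m=((r[...,2]>90)&(r[...,1]<90)&(r[...,0]<90)); m[:150]=0;m[300:]=0;m[:,:120]=0;m[:,225:]=0
for c,st in blobs(m,500,9000): print("stop",c.round(1),st,ray(P,c,.08).round(4),ray(P,c,.09).round(4))
E
```

```text
80 [(229, np.int64(48)), (230, np.int64(39)), (249, np.int64(-104)), (250, np.int64(-102)), (259, np.int64(46)), (260, np.int64(42)), (280, np.int64(-54)), (281, np.int64(-54)), (295, np.int64(-45)), (360, np.int64(48)), (361, np.int64(86)), (362, np.int64(66)), (381, np.int64(-53)), (382, np.int64(-53)), (394, np.int64(60)), (395, np.int64(111)), (396, np.int64(61)), (415, np.int64(-57)), (416, np.int64(-40)), (425, np.int64(39)), (426, np.int64(41))]
121 [(232, np.int64(51)), (412, np.int64(-55)), (413, np.int64(-63)), (423, np.int64(42))]
150 [(233, np.int64(61)), (234, np.int64(59)), (252, np.int64(-77)), (253, np.int64(-116)), (254, np.int64(-58)), (262, np.int64(45)), (263, np.int64(38)), (280, np.int64(-53)), (281, np.int64(-50)), (299, np.int64(-44)), (300, np.int64(-45)), (356, np.int64(40)), (357, np.int64(42)), (391, np.int64(75)), (392, np.int64(98)), (393, np.int64(46)), (410, np.int64(-44)), (411, np.int64(-58)), (421, np.int64(42))]
200 [(236, np.int64(49)), (237, np.int64(52)), (254, np.int64(-56)), (255, np.int64(-110)), (256, np.int64(-78)), (264, np.int64(46)), (26
[... 241 characters left out ...]
.int64(99)), (390, np.int64(73)), (407, np.int64(-43)), (408, np.int64(-62)), (417, np.int64(41)), (418, np.int64(38))]
275 [(113, np.int64(40)), (114, np.int64(68)), (115, np.int64(35)), (129, np.int64(-57)), (130, np.int64(-56)), (225, np.int64(-52)), (226, np.int64(-55))]
365 [(113, np.int64(36)), (114, np.int64(64)), (115, np.int64(33)), (129, np.int64(-54)), (130, np.int64(-54)), (134, np.int64(-53)), (135, np.int64(-54)), (150, np.int64(26)), (151, np.int64(58)), (152, np.int64(45)), (220, np.int64(-52)), (221, np.int64(-52))]
seat [328.  143.9] [301 136  55  16 562] [[0.6125 0.0621 0.062 ]]
stop [174.8 239.6] [ 142  209   67   63 2859] [[0.512  0.0008 0.08  ]] [[0.5158 0.0039 0.09  ]]
```

```bash
python3 - <<'E'
from h import *
im=cv2.imread("pics/w4.png"); P=np.load("pics/w4.npy",allow_pickle=True).item(); s=observe(); zt=s["tcp_pos"][2]-0.014
w=ray(P,[[323,114],[323,129.6],[322.5,80],[322.1,200]],zt); print(w.round(4)); print("frame cy from bar",w[:2,1].mean()-.079)
g=im.max(2); m=(g<48)
for y0,y1 in ((28,106),(132,206)):
    k=np.zeros_like(m); k[y0:y1,290:366]=m[y0:y1,290:366]
    c=max(cv2.findContours(k.astype(np.uint8),0,2)[0],key=cv2.contourArea); e=cv2.fitEllipse(c); print(e, cv2.boundingRect(c), ray(P,e[0],.064).round(4), ray(P,e[0],.05).round(4))
E
```

```text
[[0.6091 0.0809 0.1595]
 [0.6091 0.0746 0.1595]
 [0.6087 0.0942 0.1595]
 [0.609  0.0443 0.1595]]
frame cy from bar -0.0012800093983770522
((328.72918701171875, 49.507240295410156), (41.70336151123047, 51.33904266357422), 91.4387435913086) (301, 28, 57, 24) [[0.6123 0.1189 0.064 ]] [[0.6125 0.1208 0.05  ]]
((328.23736572265625, 166.04574584960938), (54.99803924560547, 63.98206329345703), 177.9266357421875) (300, 135, 57, 64) [[0.6129 0.0478 0.064 ]] [[0.6131 0.0462 0.05  ]]
```

Call:
{"name": "arm_command", "arguments": {"commands": [[[0.1, 0.4, 0], [0, 0, 0], 0], [[0, 0, 2], [0, 0, 0], 0], [[0, 0, 1.8], [0, 0, 0], 0], [[0, 0, 0], [0, 0, 0], 0], [[0, 0, 0], [0, 0, 0], 0]]}}

```text
time: 11.25
tcp_pos: [0.6144, 0.0006, 0.1361]
eef_rot: [[-0.005, 1.0, -0.0], [1.0, 0.005, -0.0], [-0.0, -0.0, -1.0]]
ft_force: [-0.4, 0.4, -3.1]
grip_width: 0.128
grip_force: 40.0
```

```bash
python3 - <<'E'
from h import *
print(observe()["tcp_pos"])
a,T=shot("top","top2.png"); b,S=shot("scene","scene2.png")
q=proj(T,[[.6134,.1553,.1],[.6134,-.1567,.1]]).astype(int); q2=proj(S,[[.6134,.1553,.1],[.6134,-.1567,.1]]).astype(int)
f=lambda im,p:cv2.resize(im[p[1]-25:p[1]+25,p[0]-33:p[0]+33],None,fx=6,fy=6,interpolation=cv2.INTER_CUBIC)
cv2.imwrite("pics/c2.png",cv2.vconcat([cv2.hconcat([f(a,q[0]),f(a,q[1])]),cv2.hconcat([f(b,q2[0]),f(b,q2[1])])]))
E
```

```text
[6.14372552e-01 5.83707033e-04 1.36073546e-01]
```

View pics/c2.png

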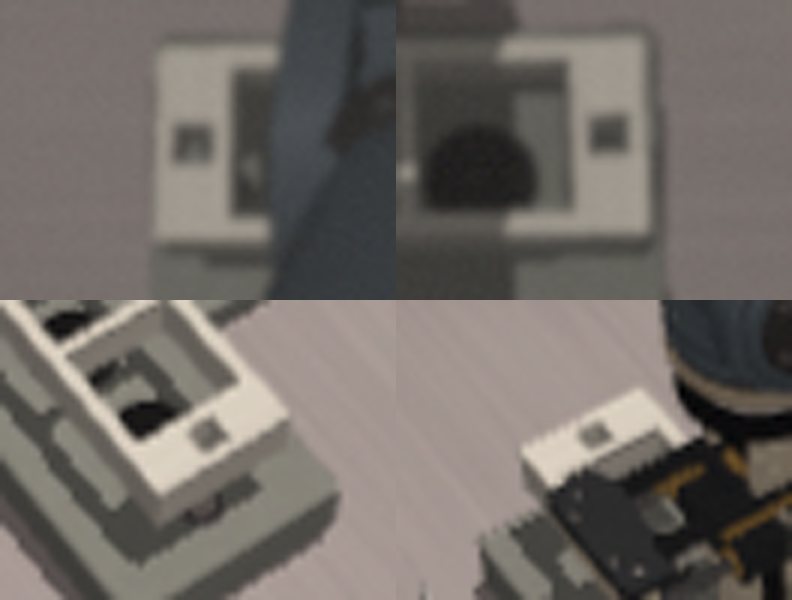

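Through the holes in the top and scene crops, the pegs line up with both ends to within a few mm. I'll descend in small steps and watch the force.

Call:
{"name": "arm_command", "arguments": {"commands": [[[0, -0.05, 0.5], [0, 0, 0], 0], [[0, 0, 0.4], [0, 0, 0], 0], [[0, 0, 0.3], [0, 0, 0], 0], [[0, 0, 0], [0, 0, 0], 0]]}}

```text
time: 11.75
tcp_pos: [0.6134, 0.0012, 0.1231]
eef_rot: [[-0.006, 1.0, -0.001], [1.0, 0.006, 0.0], [0.0, -0.001, -1.0]]
ft_force: [-0.4, -0.8, -4.6]
grip_width: 0.128
grip_force: 40.0
```

Call:
{"name": "arm_command", "arguments": {"commands": [[[0, 0, 0.2], [0, 0, 0], 0], [[0, 0, 0.2], [0, 0, 0], 0], [[0, 0, 0], [0, 0, 0], 0]]}}

```text
time: 12.05
tcp_pos: [0.6136, 0.0012, 0.1194]
eef_rot: [[-0.006, 1.0, -0.0], [1.0, 0.006, 0.0], [0.0, -0.0, -1.0]]
ft_force: [-0.3, -0.3, -4.4]
grip_width: 0.129
grip_force: 40.0
```

Call:
{"name": "arm_command", "arguments": {"commands": [[[0, 0, 0.3], [0, 0, 0], 0], [[0, 0, 0.3], [0, 0, 0], 0], [[0, 0, 0.3], [0, 0, 0], 0], [[0, 0, 0], [0, 0, 0], 0]]}}

```text
time: 12.45
tcp_pos: [0.6134, 0.0012, 0.11]
eef_rot: [[-0.006, 1.0, -0.001], [1.0, 0.006, 0.0], [0.0, -0.001, -1.0]]
ft_force: [0.3, 0.4, -4.6]
grip_width: 0.125
grip_force: 40.0
```

Call:
{"name": "arm_command", "arguments": {"commands": [[[0, 0, 0.4], [0, 0, 0], 0], [[0, 0, 0.4], [0, 0, 0], 0], [[0, 0, 0.4], [0, 0, 0], 0], [[0, 0, 0.2], [0, 0, 0], 0], [[0, 0, 0.1], [0, 0, 0], 0], [[0, 0, 0], [0, 0, 0], 0]]}}

```text
time: 13.05
tcp_pos: [0.6137, 0.0011, 0.0955]
eef_rot: [[-0.006, 1.0, -0.0], [1.0, 0.006, 0.0], [0.0, -0.0, -1.0]]
ft_force: [0.9, 0.0, -4.2]
grip_width: 0.125
grip_force: 40.0
```

Call:
{"name": "arm_command", "arguments": {"commands": [[[0, 0, 0.1], [0, 0, 0], 0], [[0, 0, 0.1], [0, 0, 0], 0], [[0, 0, 0], [0, 0, 0], 0]]}}

```text
time: 13.35
tcp_pos: [0.6138, 0.0012, 0.0939]
eef_rot: [[-0.006, 1.0, 0.0], [1.0, 0.006, 0.0], [-0.0, 0.0, -1.0]]
ft_force: [0.1, -0.1, -1.1]
grip_width: 0.129
grip_force: 40.0
```

Call:
{"name": "arm_command", "arguments": {"commands": [[[0, 0, 0.1], [0, 0, 0], 0], [[0, 0, 0], [0, 0, 0], 0.6], [[0, 0, 0], [0, 0, 0], 0.6], [[0, 0, 0], [0, 0, 0], 0.6], [[0, 0, -1], [0, 0, 0], 0.6], [[0, 0, -4], [0, 0, 0], 0.6], [[0, 0, -4], [0, 0, 0], 0.6], [[0, 0, -4], [0, 0, 0], 0.6], [[0, 0, -4], [0, 0, 0], 0.6], [[0, 0, -4], [0, 0, 0], 0.6]], "force": 20}}

```text
time: 14.35
tcp_pos: [0.6134, 0.0012, 0.3053]
eef_rot: [[-0.006, 1.0, 0.001], [1.0, 0.006, -0.0], [-0.0, 0.001, -1.0]]
ft_force: [0.9, -0.1, -0.3]
grip_width: 0.601
grip_force: 0.0
```

Call:
{"name": "arm_command", "arguments": {"commands": [[[5, -3, 0], [0, 0, 0], 0.8], [[5, -3, 0], [0, 0, 0], 0.8], [[4, -3, 0], [0, 0, 0], 0.8], [[4, -3, 0], [0, 0, 0], 0.8], [[0, 0, 0], [0, 0, 0], 0.8], [[0, 0, 0], [0, 0, 0], 0.8]]}}

```text
time: 14.95
tcp_pos: [0.501, 0.1668, 0.3036]
eef_rot: [[-0.008, 1.0, 0.001], [1.0, 0.008, 0.0], [0.0, 0.001, -1.0]]
ft_force: [0.1, -0.6, 0.9]
grip_width: 0.799
grip_force: 0.0
```

```bash
python3 - <<'E'
from h import *
im,P=shot("wrist","w5.png"); np.save("pics/w5.npy",P,allow_pickle=True); s=observe(); print(s["time"],s["tcp_pos"].round(4))
t,T=shot("top","top3.png")
E
```

```text
15.0 [0.5015 0.166  0.3033]
```

View pics/w5.png

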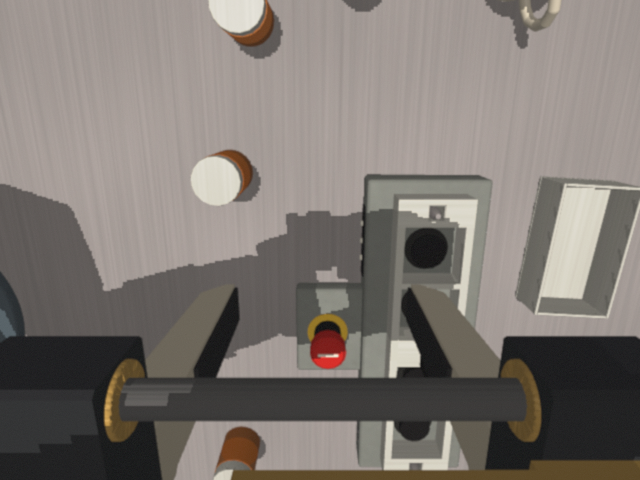

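View pics/top3.png

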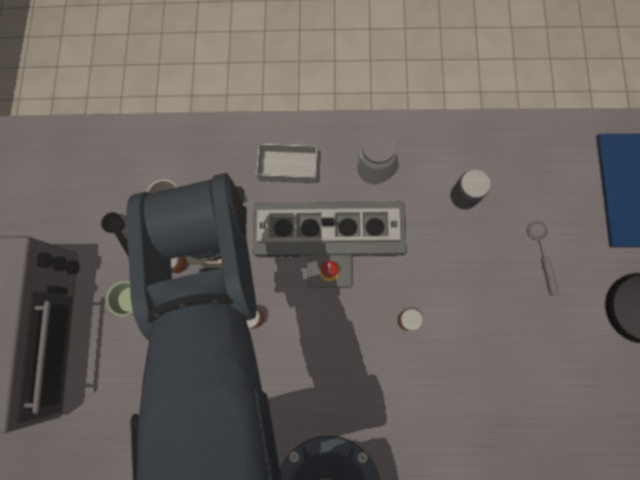

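The frame is seated, with a peg visible in its hole at (437,213) in the wrist view. The nearest jar's lid is at (217,180) and another is at the top edge at (238,5).

```bash
cat >> h.py <<'E'
def lids(im,P,thr=195):
    m=(im.min(2)>thr).astype(np.uint8); m[330:]=0
    m=cv2.morphologyEx(m,cv2.MORPH_OPEN,np.ones((5,5)))
    for c in cv2.findContours(m,0,2)[0]:
        a=cv2.contourArea(c); (x,y),rr=cv2.minEnclosingCircle(c)
        if a<900 or a<.75*np.pi*rr*rr: continue
        e=cv2.fitEllipse(c); w=ray(P,e[0],.072)[0]
        k=c.reshape(-1,2)-np.array(e[0]); wr=ray(P,c.reshape(-1,2),.072)-w
        print("lid px",np.round(e[0],1),"world",w.round(4),"diam",(2*np.median(np.hypot(wr[:,0],wr[:,1]))).round(4))
E
python3 - <<'E'
from h import *
im=cv2.imread("pics/w5.png");P=np.load("pics/w5.npy",allow_pickle=True).item()
print(im[180,217],im[150,100]); lids(im,P)
E
```

```text
[202 216 219] [154 158 168]
lid px [214.8 180.6] world [0.3967 0.185  0.072 ] diam 0.0449
```

```bash
python3 - <<'E'
from h import *
im=cv2.imread("pics/w5.png");P=np.load("pics/w5.npy",allow_pickle=True).item()
for t in (172,180,188): lids(im,P,t)
E
```

```text
lid px [214.7 180.8] world [0.3965 0.1848 0.072 ] diam 0.0465
lid px [214.8 180.7] world [0.3966 0.1849 0.072 ] diam 0.0459
lid px [214.8 180.7] world [0.3967 0.1849 0.072 ] diam 0.0454
```

Call:
{"name": "arm_command", "arguments": {"commands": [[[1, -4, 2], [0, 0, 0], 0.85], [[1, -4, 3], [0, 0, 0], 0.85], [[0, -2.4, 4], [0, 0, 0], 0.85], [[0, 0, 4], [0, 0, 0], 0.85], [[0, 0, 4], [0, 0, 0], 0.85], [[0, 0, 4], [0, 0, 0], 0.85], [[0, 0, 3], [0, 0, 0], 0.85], [[0, 0, 1.7], [0, 0, 0], 0.85], [[0, 0, 1], [0, 0, 0], 0.85], [[0, 0, 0], [0, 0, 0], 0.85]]}}

```text
time: 16.05
tcp_pos: [0.398, 0.1847, 0.0354]
eef_rot: [[-0.005, 1.0, -0.002], [1.0, 0.005, -0.001], [-0.001, -0.002, -1.0]]
ft_force: [-0.6, -0.6, 0.6]
grip_width: 0.851
grip_force: 0.0
```

Call:
{"name": "arm_command", "arguments": {"commands": [[[0, 0, 0], [0, 0, 0], 0.3], [[0, 0, 0], [0, 0, 0], 0.3], [[0, 0, 0], [0, 0, 0], 0.3], [[0, 0, 0], [0, 0, 0], 0.3], [[0, 0, 0], [0, 0, 0], 0.3]], "force": 20}}

```text
time: 16.55
tcp_pos: [0.398, 0.1854, 0.0367]
eef_rot: [[-0.006, 1.0, 0.0], [1.0, 0.006, 0.0], [0.0, 0.0, -1.0]]
ft_force: [-1.5, -0.9, 6.4]
grip_width: 0.535
grip_force: 20.0
```

Call:
{"name": "arm_command", "arguments": {"commands": [[[0, 0, -1], [0, 0, 0], 0.3], [[0, 0, -4], [0, 0, 0], 0.3], [[0, 0, -4], [0, 0, 0], 0.3], [[0, 0, -4], [0, 0, 0], 0.3], [[-1.5, 4.3, 0], [0, 0, 0], 0.3], [[-1.5, 4.3, 0], [0, 0, 0], 0.3], [[-1.5, 4.3, 0], [0, 0, 0], 0.3], [[-1.5, 4.3, 0], [0, 0, 0], 0.3], [[-1.4, 4.3, 0], [0, 0, 0], 0.3], [[0, 0, 0], [0, 0, 0], 0.3]], "force": 30}}

```text
time: 17.55
tcp_pos: [0.6168, 0.1107, 0.1662]
eef_rot: [[-0.004, 1.0, 0.002], [1.0, 0.004, -0.0], [-0.0, 0.002, -1.0]]
ft_force: [-2.0, -0.2, -2.5]
grip_width: 0.529
grip_force: 30.0
```

```bash
python3 - <<'E'
from h import *
im,P=shot("wrist","w6.png"); np.save("pics/w6.npy",P,allow_pickle=True); s=observe(); print(s["tcp_pos"].round(4),s["ft_force"])
E
```

```text
[0.6144 0.1117 0.1658] [-1.04015544  0.81207126 -2.69739281]
```

View pics/w6.png

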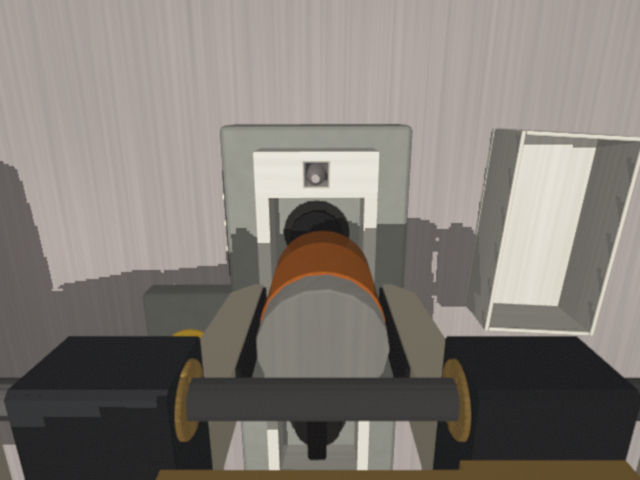

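The jar is gripped at (323,330). The peg shows in the frame's hole at (316,177) and the target seat is at (317,225), so the jar is about 1 mm too far in +x.

Call:
{"name": "arm_command", "arguments": {"commands": [[[0.05, -0.1, 2], [0, 0, 0], 0.3], [[0, 0, 2], [0, 0, 0], 0.3], [[0, 0, 1.5], [0, 0, 0], 0.3], [[0, 0, 0.6], [0, 0, 0], 0.3], [[0, 0, 0], [0, 0, 0], 0.3]]}}

```text
time: 18.1
tcp_pos: [0.6117, 0.1134, 0.1049]
eef_rot: [[-0.007, 1.0, -0.001], [1.0, 0.007, -0.0], [-0.0, -0.001, -1.0]]
ft_force: [0.5, -0.6, -1.6]
grip_width: 0.532
grip_force: 30.0
```

Call:
{"name": "arm_command", "arguments": {"commands": [[[0, 0, 0.4], [0, 0, 0], 0.3], [[0, 0, 0.4], [0, 0, 0], 0.3], [[0, 0, 0.4], [0, 0, 0], 0.3], [[0, 0, 0.2], [0, 0, 0], 0.3], [[0, 0, 0], [0, 0, 0], 0.3]]}}

```text
time: 18.6
tcp_pos: [0.6123, 0.1132, 0.091]
eef_rot: [[-0.006, 1.0, -0.0], [1.0, 0.006, -0.0], [-0.0, -0.0, -1.0]]
ft_force: [-0.5, -0.2, -3.2]
grip_width: 0.534
grip_force: 30.0
```

Call:
{"name": "arm_command", "arguments": {"commands": [[[0, 0, 0.1], [0, 0, 0], 0.3], [[0, 0, 0.1], [0, 0, 0], 0.3], [[0, 0, 0], [0, 0, 0], 0.3]]}}

```text
time: 18.9
tcp_pos: [0.6123, 0.1132, 0.0892]
eef_rot: [[-0.006, 1.0, -0.0], [1.0, 0.006, -0.0], [-0.0, -0.0, -1.0]]
ft_force: [-1.4, -0.1, -0.8]
grip_width: 0.531
grip_force: 30.0
```

Call:
{"name": "arm_command", "arguments": {"commands": [[[0, 0, 0.1], [0, 0, 0], 0.3], [[0, 0, 0.1], [0, 0, 0], 0.3], [[0, 0, 0], [0, 0, 0], 0.3]]}}

```text
time: 19.2
tcp_pos: [0.6125, 0.1133, 0.0889]
eef_rot: [[-0.006, 1.0, 0.0], [1.0, 0.006, 0.0], [0.0, 0.0, -1.0]]
ft_force: [-6.4, -0.5, 15.1]
grip_width: 0.534
grip_force: 30.0
```

Call:
{"name": "arm_command", "arguments": {"commands": [[[0, 0, 0], [0, 0, 0], 0.8], [[0, 0, 0], [0, 0, 0], 0.8], [[0, 0, 0], [0, 0, 0], 0.8], [[0, 0, -2], [0, 0, 0], 0.8], [[0, 0, -4], [0, 0, 0], 0.8], [[0, 0, -5], [0, 0, 0], 0.8], [[0, 0, -5], [0, 0, 0], 0.8], [[2.7, -3.5, -5], [0, 0, 0], 0.8], [[2.7, -3.5, 0], [0, 0, 0], 0.8], [[2.7, -3.5, 0], [0, 0, 0], 0.8]]}}

```text
time: 20.2
tcp_pos: [0.5148, 0.1874, 0.2856]
eef_rot: [[-0.005, 1.0, 0.002], [1.0, 0.005, 0.001], [0.001, 0.002, -1.0]]
ft_force: [0.3, 0.5, -0.8]
grip_width: 0.802
grip_force: 0.0
```

Call:
{"name": "arm_command", "arguments": {"commands": [[[2.7, -3.5, 0], [0, 0, 0], 0.85], [[0, 0, 0], [0, 0, 0], 0.85], [[0, 0, 0], [0, 0, 0], 0.85]]}}

```text
time: 20.5
tcp_pos: [0.4803, 0.214, 0.2849]
eef_rot: [[-0.008, 1.0, 0.001], [1.0, 0.008, 0.0], [0.0, 0.001, -1.0]]
ft_force: [0.2, -0.2, -0.2]
grip_width: 0.849
grip_force: 0.0
```

```bash
python3 - <<'E'
from h import *
im,P=shot("wrist","w7.png"); np.save("pics/w7.npy",P,allow_pickle=True); s=observe(); print(s["time"],s["tcp_pos"].round(4))
lids(im,P,172)
E
```

```text
20.55 [0.4809 0.2135 0.2848]
lid px [258.4  57.7] world [0.4246 0.3403 0.072 ] diam 0.0464
```

View pics/w7.png

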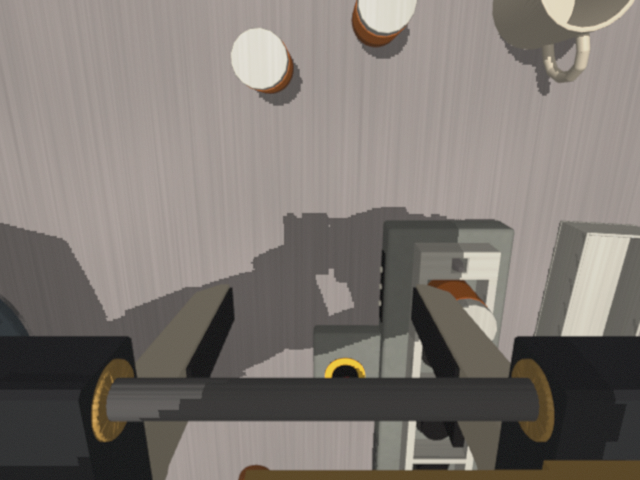

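Two jars remain on the left, with lids at (261,59) and (386,10), the second cut off by the image edge. The first loaded jar stands in its seat at (478,320).

Call:
{"name": "arm_command", "arguments": {"commands": [[[4.2, -1.8, 2], [0, 0, 0], 0.75], [[4.2, -1.8, 2], [0, 0, 0], 0.75], [[4.2, -1.8, 3], [0, 0, 0], 0.75], [[0, 0, 4], [0, 0, 0], 0.75], [[0, 0, 4], [0, 0, 0], 0.75], [[0, 0, 4], [0, 0, 0], 0.75], [[0, 0, 3.5], [0, 0, 0], 0.75], [[0, 0, 1.8], [0, 0, 0], 0.75], [[0, 0, 0.6], [0, 0, 0], 0.75], [[0, 0, 0], [0, 0, 0], 0.75]]}}

```text
time: 21.55
tcp_pos: [0.4278, 0.3352, 0.0376]
eef_rot: [[-0.005, 1.0, -0.001], [1.0, 0.005, -0.001], [-0.001, -0.001, -1.0]]
ft_force: [-0.0, -0.3, 0.7]
grip_width: 0.75
grip_force: 0.0
```

Call:
{"name": "arm_command", "arguments": {"commands": [[[0, 0, 0], [0, 0, 0], 0.3], [[0, 0, 0], [0, 0, 0], 0.3], [[0, 0, 0], [0, 0, 0], 0.3], [[0, 0, 0], [0, 0, 0], 0.3], [[0, 0, 0], [0, 0, 0], 0.3]], "force": 30}}

```text
time: 22.05
tcp_pos: [0.4275, 0.3359, 0.0391]
eef_rot: [[-0.006, 1.0, 0.001], [1.0, 0.006, 0.001], [0.001, 0.001, -1.0]]
ft_force: [-1.9, -1.6, 7.1]
grip_width: 0.528
grip_force: 30.0
```

Call:
{"name": "arm_command", "arguments": {"commands": [[[0, 0, -1], [0, 0, 0], 0.3], [[0, 0, -4.8], [0, 0, 0], 0.3], [[0, 0, -4.8], [0, 0, 0], 0.3], [[0, 0, -4.8], [0, 0, 0], 0.3], [[-4.2, 2.6, 0], [0, 0, 0], 0.3], [[-4.2, 2.6, 0], [0, 0, 0], 0.3], [[-4.2, 2.6, 0], [0, 0, 0], 0.3], [[-4.2, 2.6, 0], [0, 0, 0], 0.3], [[-4.2, 2.6, 0], [0, 0, 0], 0.3], [[-4.2, 2.6, 0], [0, 0, 0], 0.3]]}}

```text
time: 23.05
tcp_pos: [0.5855, 0.0828, 0.193]
eef_rot: [[-0.006, 1.0, 0.001], [1.0, 0.006, 0.0], [0.0, 0.001, -1.0]]
ft_force: [1.0, 0.8, -1.1]
grip_width: 0.53
grip_force: 30.0
```

Call:
{"name": "arm_command", "arguments": {"commands": [[[-4.2, 2.6, 0], [0, 0, 0], 0.3], [[0, 0, 0], [0, 0, 0], 0.3], [[0, 0, 0], [0, 0, 0], 0.3]]}}

```text
time: 23.35
tcp_pos: [0.6111, 0.042, 0.1924]
eef_rot: [[-0.004, 1.0, -0.0], [1.0, 0.004, 0.0], [0.0, -0.0, -1.0]]
ft_force: [-0.4, 0.5, -2.3]
grip_width: 0.528
grip_force: 30.0
```

```bash
python3 - <<'E'
from h import *
im,P=shot("wrist","w8.png"); np.save("pics/w8.npy",P,allow_pickle=True); s=observe(); print(s["tcp_pos"].round(4),s["ft_force"].round(1))
a=cv2.imread("pics/w6.png")
# orange/grey (body/lid) boundary and glass edge along the centre column -> jar offset along the pads
for n,q in (("w6",a),("w8",im)):
    h=cv2.cvtColor(q,cv2.COLOR_BGR2HSV); m=((h[...,1]>150)&(h[...,0]<15)); m[:200]=0;m[380:]=0
    rows=np.where(m[:,324])[0]; cols=np.where(m.any(0))[0]; print(n,rows.min(),rows.max(),cols.min(),cols.max())
E
```

```text
[0.6107 0.043  0.1924] [-0.4  0.1 -1.4]
w6 231 273 260 385
w8 220 259 159 384
```

Call:
{"name": "arm_command", "arguments": {"commands": [[[-0.1, 0.25, 2.5], [0, 0, 0], 0.3], [[0, 0, 3], [0, 0, 0], 0.3], [[0, 0, 2], [0, 0, 0], 0.3], [[0, 0, 1], [0, 0, 0], 0.3], [[0, 0, 0.4], [0, 0, 0], 0.3], [[0, 0, 0.4], [0, 0, 0], 0.3], [[0, 0, 0], [0, 0, 0], 0.3]]}}

```text
time: 24.1
tcp_pos: [0.6139, 0.0423, 0.1002]
eef_rot: [[-0.007, 1.0, 0.001], [1.0, 0.007, 0.0], [0.0, 0.001, -1.0]]
ft_force: [-0.6, 1.0, -1.1]
grip_width: 0.535
grip_force: 30.0
```

Call:
{"name": "arm_command", "arguments": {"commands": [[[0, 0, 0.3], [0, 0, 0], 0.3], [[0, 0, 0.2], [0, 0, 0], 0.3], [[0, 0, 0.2], [0, 0, 0], 0.3], [[0, 0, 0], [0, 0, 0], 0.3]]}}

```text
time: 24.5
tcp_pos: [0.6138, 0.0418, 0.0921]
eef_rot: [[-0.006, 1.0, 0.0], [1.0, 0.006, -0.0], [-0.0, 0.0, -1.0]]
ft_force: [1.6, 1.0, -0.9]
grip_width: 0.528
grip_force: 30.0
```

Call:
{"name": "arm_command", "arguments": {"commands": [[[0, 0, 0.1], [0, 0, 0], 0.3], [[0, 0, 0.1], [0, 0, 0], 0.3], [[0, 0, 0], [0, 0, 0], 0.3]]}}

```text
time: 24.8
tcp_pos: [0.6139, 0.0418, 0.0914]
eef_rot: [[-0.006, 1.0, 0.001], [1.0, 0.006, -0.0], [-0.0, 0.001, -1.0]]
ft_force: [-3.9, -0.3, 9.1]
grip_width: 0.531
grip_force: 30.0
```

Call:
{"name": "arm_command", "arguments": {"commands": [[[0, 0, 0.1], [0, 0, 0], 0.3], [[0, 0, 0], [0, 0, 0], 0.3], [[0, 0, -0.2], [0, 0, 0], 0.8], [[0, 0, 0], [0, 0, 0], 0.8], [[0, 0, 0], [0, 0, 0], 0.8], [[0, 0, -2], [0, 0, 0], 0.8], [[0, 0, -4], [0, 0, 0], 0.8], [[0, 0, -4.5], [0, 0, 0], 0.8], [[0, 0, -4.5], [0, 0, 0], 0.8], [[0, 0, -4.5], [0, 0, 0], 0.8]]}}

```text
time: 25.8
tcp_pos: [0.6133, 0.0418, 0.2878]
eef_rot: [[-0.006, 1.0, -0.0], [1.0, 0.006, -0.0], [-0.0, -0.0, -1.0]]
ft_force: [0.1, -0.2, -0.2]
grip_width: 0.801
grip_force: 0.0
```

Call:
{"name": "arm_command", "arguments": {"commands": [[[4.5, -2, 0], [0, 0, 0], 0.75], [[4.5, -2, 0], [0, 0, 0], 0.75], [[4.5, -2, 0], [0, 0, 0], 0.75], [[4.5, -2, 0], [0, 0, 0], 0.75], [[4.5, -2, 0], [0, 0, 0], 0.75], [[1.5, 0, 0], [0, 0, 0], 0.75], [[0, 0, 0], [0, 0, 0], 0.75], [[0, 0, 0], [0, 0, 0], 0.75]]}}

```text
time: 26.6
tcp_pos: [0.5125, 0.2805, 0.2859]
eef_rot: [[-0.006, 1.0, -0.0], [1.0, 0.006, -0.001], [-0.001, -0.0, -1.0]]
ft_force: [-0.5, -0.3, 0.1]
grip_width: 0.747
grip_force: 0.0
```

```bash
python3 - <<'E'
from h import *
im,P=shot("wrist","w9.png"); np.save("pics/w9.npy",P,allow_pickle=True); s=observe(); print(s["time"],s["tcp_pos"].round(4))
lids(im,P,172); lids(im,P,185)
E
```

```text
26.65 [0.5127 0.28   0.286 ]
lid px [345.9  85. ] world [0.5318 0.3855 0.072 ] diam 0.0464
lid px [345.8  85. ] world [0.5317 0.3855 0.072 ] diam 0.0459
```

Call:
{"name": "arm_command", "arguments": {"commands": [[[3.5, 0.7, 1], [0, 0, 0], 0.75], [[3.5, 0.7, 2], [0, 0, 0], 0.75], [[3.5, 0.5, 2.5], [0, 0, 0], 0.75], [[0, 0, 3.5], [0, 0, 0], 0.75], [[0, 0, 3.5], [0, 0, 0], 0.75], [[0, 0, 3.5], [0, 0, 0], 0.75], [[0, 0, 3.5], [0, 0, 0], 0.75], [[0, 0, 3], [0, 0, 0], 0.75], [[0, 0, 2], [0, 0, 0], 0.75], [[0, 0, 0.4], [0, 0, 0], 0.75]]}}

```text
time: 27.65
tcp_pos: [0.5302, 0.3841, 0.0346]
eef_rot: [[-0.004, 1.0, -0.004], [1.0, 0.004, -0.002], [-0.002, -0.004, -1.0]]
ft_force: [-0.2, -0.1, 0.7]
grip_width: 0.75
grip_force: 0.0
```

Call:
{"name": "arm_command", "arguments": {"commands": [[[0, 0, 0], [0, 0, 0], 0.75], [[0, 0, 0], [0, 0, 0], 0.3], [[0, 0, 0], [0, 0, 0], 0.3], [[0, 0, 0], [0, 0, 0], 0.3], [[0, 0, 0], [0, 0, 0], 0.3], [[0, 0, 0], [0, 0, 0], 0.3]]}}

```text
time: 28.25
tcp_pos: [0.5312, 0.3866, 0.0384]
eef_rot: [[-0.006, 1.0, 0.002], [1.0, 0.006, 0.001], [0.001, 0.002, -1.0]]
ft_force: [1.5, -1.3, 6.6]
grip_width: 0.531
grip_force: 30.0
```

Call:
{"name": "arm_command", "arguments": {"commands": [[[0, 0, -1], [0, 0, 0], 0.3], [[0, 0, -4.8], [0, 0, 0], 0.3], [[0, 0, -4.8], [0, 0, 0], 0.3], [[0, 0, -4.8], [0, 0, 0], 0.3], [[-4.3, 0.8, 0], [0, 0, 0], 0.3], [[-4.3, 0.8, 0], [0, 0, 0], 0.3], [[-4.3, 0.8, 0], [0, 0, 0], 0.3], [[-4.3, 0.8, 0], [0, 0, 0], 0.3], [[-4.3, 0.8, 0], [0, 0, 0], 0.3], [[-4.3, 0.8, 0], [0, 0, 0], 0.3]]}}

```text
time: 29.25
tcp_pos: [0.5797, 0.127, 0.1915]
eef_rot: [[-0.007, 1.0, -0.001], [1.0, 0.007, 0.0], [0.0, -0.001, -1.0]]
ft_force: [0.8, 0.0, -1.8]
grip_width: 0.534
grip_force: 30.0
```

Call:
{"name": "arm_command", "arguments": {"commands": [[[-4.3, 0.8, 0], [0, 0, 0], 0.3], [[-4.3, 0.8, 0], [0, 0, 0], 0.3], [[-4.3, 0.8, 0], [0, 0, 0], 0.3], [[-4.3, 0.8, 0], [0, 0, 0], 0.3], [[0, 0, 0], [0, 0, 0], 0.3], [[0, 0, 0], [0, 0, 0], 0.3]]}}

```text
time: 29.85
tcp_pos: [0.6127, -0.0436, 0.1912]
eef_rot: [[-0.005, 1.0, -0.001], [1.0, 0.005, 0.0], [0.0, -0.001, -1.0]]
ft_force: [-0.2, 0.8, -2.3]
grip_width: 0.532
grip_force: 30.0
```

```bash
python3 - <<'E'
from h import *
im,P=shot("wrist","w10.png"); s=observe(); print(s["tcp_pos"].round(4),s["ft_force"].round(1))
h=cv2.cvtColor(im,cv2.COLOR_BGR2HSV); m=((h[...,1]>150)&(h[...,0]<15)); m[:200]=0;m[380:]=0
rows=np.where(m[:,324])[0]; print(rows.min(),rows.max())
E
```

```text
[ 0.6127 -0.0427  0.1912] [-0.7  0.2 -2.4]
231 273
```

View pics/w10.png

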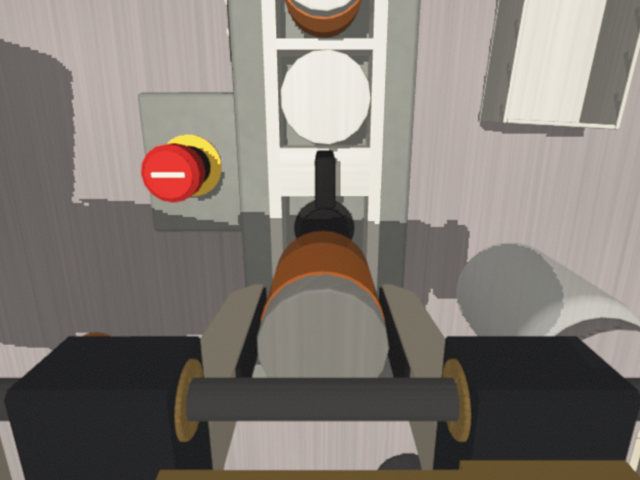

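Both loaded jars stand in their openings, at (323,95) and (323,10), and the stop head is still down at (172,172). The held jar is over seat 2.

Call:
{"name": "arm_command", "arguments": {"commands": [[[-0.25, 0.1, 2.5], [0, 0, 0], 0.3], [[0, 0, 3], [0, 0, 0], 0.3], [[0, 0, 2], [0, 0, 0], 0.3], [[0, 0, 1], [0, 0, 0], 0.3], [[0, 0, 0.4], [0, 0, 0], 0.3], [[0, 0, 0.4], [0, 0, 0], 0.3], [[0, 0, 0.3], [0, 0, 0], 0.3], [[0, 0, 0.2], [0, 0, 0], 0.3], [[0, 0, 0.1], [0, 0, 0], 0.3], [[0, 0, 0], [0, 0, 0], 0.3]]}}

```text
time: 30.9
tcp_pos: [0.6144, -0.0457, 0.0924]
eef_rot: [[-0.006, 1.0, 0.001], [1.0, 0.006, -0.0], [-0.0, 0.001, -1.0]]
ft_force: [0.6, 0.7, -0.4]
grip_width: 0.533
grip_force: 30.0
```

Call:
{"name": "arm_command", "arguments": {"commands": [[[0, 0, 0.1], [0, 0, 0], 0.3], [[0, 0, 0.1], [0, 0, 0], 0.3], [[0, 0, 0], [0, 0, 0], 0.3]]}}

```text
time: 31.2
tcp_pos: [0.6145, -0.0457, 0.0908]
eef_rot: [[-0.006, 1.0, 0.001], [1.0, 0.006, -0.0], [-0.0, 0.001, -1.0]]
ft_force: [-1.8, 0.5, 2.4]
grip_width: 0.533
grip_force: 30.0
```

Call:
{"name": "arm_command", "arguments": {"commands": [[[0, 0, 0.1], [0, 0, 0], 0.3], [[0, 0, 0.1], [0, 0, 0], 0.3], [[0, 0, 0], [0, 0, 0], 0.3]]}}

```text
time: 31.5
tcp_pos: [0.6146, -0.0457, 0.0903]
eef_rot: [[-0.006, 1.0, 0.001], [1.0, 0.006, -0.0], [-0.0, 0.001, -1.0]]
ft_force: [-6.6, 0.9, 19.2]
grip_width: 0.53
grip_force: 30.0
```

Call:
{"name": "arm_command", "arguments": {"commands": [[[0, 0, -0.2], [0, 0, 0], 0.8], [[0, 0, 0], [0, 0, 0], 0.8], [[0, 0, 0], [0, 0, 0], 0.8], [[0, 0, -2], [0, 0, 0], 0.8], [[0, 0, -4], [0, 0, 0], 0.8], [[0, 0, -4.5], [0, 0, 0], 0.8], [[0, 0, -4.5], [0, 0, 0], 0.8], [[0, 0, -4.5], [0, 0, 0], 0.8], [[-3, -2.6, 0], [0, 0, 0], 0.8], [[-3, -2.6, 0], [0, 0, 0], 0.8]]}}

```text
time: 32.5
tcp_pos: [0.5623, -0.1063, 0.2861]
eef_rot: [[-0.008, 1.0, 0.002], [1.0, 0.008, -0.001], [-0.001, 0.002, -1.0]]
ft_force: [0.1, -0.7, -0.2]
grip_width: 0.802
grip_force: 0.0
```

Call:
{"name": "arm_command", "arguments": {"commands": [[[-3.2, -2.8, 0], [0, 0, 0], 0.8], [[-3.2, -2.8, 0], [0, 0, 0], 0.8], [[-3.2, -2.8, 0], [0, 0, 0], 0.8], [[-3.2, -2.8, 0], [0, 0, 0], 0.8], [[-3.2, -2.8, 0], [0, 0, 0], 0.8], [[-3.2, -2.8, 0], [0, 0, 0], 0.8], [[0, 0, 0], [0, 0, 0], 0.8], [[0, 0, 0], [0, 0, 0], 0.8]]}}

```text
time: 33.3
tcp_pos: [0.3954, -0.2993, 0.285]
eef_rot: [[-0.004, 1.0, -0.0], [1.0, 0.004, 0.0], [0.0, -0.0, -1.0]]
ft_force: [0.3, 0.6, 0.1]
grip_width: 0.8
grip_force: 0.0
```

```bash
python3 - <<'E'
from h import *
im,P=shot("wrist","w11.png"); np.save("pics/w11.npy",P,allow_pickle=True); s=observe(); print(s["time"],s["tcp_pos"].round(4))
lids(im,P,172); lids(im,P,185)
E
```

```text
33.35 [ 0.3959 -0.2988  0.2851]
lid px [318.4  81.3] world [ 0.3911 -0.1913  0.072 ] diam 0.0466
lid px [318.4  81.3] world [ 0.3911 -0.1914  0.072 ] diam 0.0461
```

Call:
{"name": "arm_command", "arguments": {"commands": [[[3.6, -0.2, 1], [0, 0, 0], 0.8], [[3.6, -0.2, 2], [0, 0, 0], 0.8], [[3.5, 0, 2.5], [0, 0, 0], 0.8], [[0, 0, 3.5], [0, 0, 0], 0.8], [[0, 0, 3.5], [0, 0, 0], 0.8], [[0, 0, 3.5], [0, 0, 0], 0.8], [[0, 0, 3.5], [0, 0, 0], 0.8], [[0, 0, 3], [0, 0, 0], 0.8], [[0, 0, 2], [0, 0, 0], 0.8], [[0, 0, 0.3], [0, 0, 0], 0.8]]}}

```text
time: 34.35
tcp_pos: [0.3905, -0.1904, 0.0354]
eef_rot: [[-0.008, 1.0, -0.003], [1.0, 0.008, 0.002], [0.002, -0.003, -1.0]]
ft_force: [0.5, -0.1, 0.1]
grip_width: 0.797
grip_force: 0.0
```

Call:
{"name": "arm_command", "arguments": {"commands": [[[0, 0, 0], [0, 0, 0], 0.8], [[0, 0, 0], [0, 0, 0], 0.3], [[0, 0, 0], [0, 0, 0], 0.3], [[0, 0, 0], [0, 0, 0], 0.3], [[0, 0, 0], [0, 0, 0], 0.3], [[0, 0, 0], [0, 0, 0], 0.3]]}}

```text
time: 34.95
tcp_pos: [0.3914, -0.1923, 0.0378]
eef_rot: [[-0.006, 1.0, 0.001], [1.0, 0.006, -0.001], [-0.001, 0.001, -1.0]]
ft_force: [0.1, 1.6, 7.5]
grip_width: 0.531
grip_force: 30.0
```

Call:
{"name": "arm_command", "arguments": {"commands": [[[0, 0, -1], [0, 0, 0], 0.3], [[0, 0, -4.5], [0, 0, 0], 0.3], [[0, 0, -4.5], [0, 0, 0], 0.3], [[0, 0, -4.5], [0, 0, 0], 0.3], [[1.3, 3.7, 0], [0, 0, 0], 0.3], [[1.3, 3.7, 0], [0, 0, 0], 0.3], [[1.3, 3.7, 0], [0, 0, 0], 0.3], [[1.3, 3.7, 0], [0, 0, 0], 0.3], [[1.3, 3.7, 0], [0, 0, 0], 0.3], [[1.3, 3.7, 0], [0, 0, 0], 0.3]]}}

```text
time: 35.95
tcp_pos: [0.6135, -0.1118, 0.1825]
eef_rot: [[-0.006, 1.0, -0.001], [1.0, 0.006, 0.0], [0.0, -0.001, -1.0]]
ft_force: [-0.0, -0.7, -2.4]
grip_width: 0.533
grip_force: 30.0
```

Call:
{"name": "arm_command", "arguments": {"commands": [[[0, 0, 0], [0, 0, 0], 0.3], [[0, 0, 0], [0, 0, 0], 0.3]]}}

```text
time: 36.15
tcp_pos: [0.6122, -0.1123, 0.1819]
eef_rot: [[-0.007, 1.0, -0.002], [1.0, 0.007, 0.0], [0.0, -0.002, -1.0]]
ft_force: [0.3, 0.8, -2.9]
grip_width: 0.528
grip_force: 30.0
```

```bash
python3 - <<'E'
from h import *
im,P=shot("wrist","w12.png"); s=observe(); print(s["tcp_pos"].round(4),s["ft_force"].round(1))
h=cv2.cvtColor(im,cv2.COLOR_BGR2HSV); m=((h[...,1]>150)&(h[...,0]<15)); m[:200]=0;m[380:]=0
rows=np.where(m[:,324])[0]; print(rows.min(),rows.max())
E
```

```text
[ 0.6117 -0.1126  0.1821] [-1.1 -0.  -2.4]
228 269
```

Call:
{"name": "arm_command", "arguments": {"commands": [[[0, 0.25, 2], [0, 0, 0], 0.3], [[0, 0, 2.8], [0, 0, 0], 0.3], [[0, 0, 1.8], [0, 0, 0], 0.3], [[0, 0, 0.9], [0, 0, 0], 0.3], [[0, 0, 0.4], [0, 0, 0], 0.3], [[0, 0, 0.4], [0, 0, 0], 0.3], [[0, 0, 0.3], [0, 0, 0], 0.3], [[0, 0, 0.2], [0, 0, 0], 0.3], [[0, 0, 0.2], [0, 0, 0], 0.3], [[0, 0, 0], [0, 0, 0], 0.3]]}}

```text
time: 37.2
tcp_pos: [0.6152, -0.1127, 0.0922]
eef_rot: [[-0.006, 1.0, 0.0], [1.0, 0.006, -0.0], [-0.0, 0.0, -1.0]]
ft_force: [0.8, -0.2, -2.8]
grip_width: 0.526
grip_force: 30.0
```

Call:
{"name": "arm_command", "arguments": {"commands": [[[0, 0, 0.1], [0, 0, 0], 0.3], [[0, 0, 0.1], [0, 0, 0], 0.3], [[0, 0, 0], [0, 0, 0], 0.3]]}}

```text
time: 37.5
tcp_pos: [0.6152, -0.1126, 0.0904]
eef_rot: [[-0.006, 1.0, 0.0], [1.0, 0.006, -0.0], [-0.0, 0.0, -1.0]]
ft_force: [-0.6, 0.3, 0.3]
grip_width: 0.532
grip_force: 30.0
```

Call:
{"name": "arm_command", "arguments": {"commands": [[[0, 0, 0.1], [0, 0, 0], 0.3], [[0, 0, 0.1], [0, 0, 0], 0.3], [[0, 0, 0], [0, 0, 0], 0.3]]}}

```text
time: 37.8
tcp_pos: [0.6154, -0.1127, 0.09]
eef_rot: [[-0.006, 1.0, 0.001], [1.0, 0.006, -0.0], [-0.0, 0.001, -1.0]]
ft_force: [-6.3, 1.0, 14.7]
grip_width: 0.53
grip_force: 30.0
```

Call:
{"name": "arm_command", "arguments": {"commands": [[[0, 0, -0.2], [0, 0, 0], 0.8], [[0, 0, 0], [0, 0, 0], 0.8], [[0, 0, 0], [0, 0, 0], 0.8], [[0, 0, -2], [0, 0, 0], 0.8], [[0, 0, -4], [0, 0, 0], 0.8], [[0, 0, -4.5], [0, 0, 0], 0.8], [[0, 0, -4.5], [0, 0, 0], 0.8], [[0, 0, -4.5], [0, 0, 0], 0.8], [[2, -4, 0], [0, 0, 0], 0.8], [[2, -4, 0], [0, 0, 0], 0.8]]}}

```text
time: 38.8
tcp_pos: [0.5345, -0.073, 0.286]
eef_rot: [[-0.006, 1.0, 0.002], [1.0, 0.006, -0.0], [-0.0, 0.002, -1.0]]
ft_force: [0.5, 0.6, 0.5]
grip_width: 0.798
grip_force: 0.0
```

Call:
{"name": "arm_command", "arguments": {"commands": [[[0, -4, 0], [0, 0, 0], 0.8], [[0, -4, 0], [0, 0, 0], 0.8], [[0, -4, 0], [0, 0, -8.4], 0.65], [[0, 0, 0], [0, 0, -8.4], 0.65], [[0, 0, 0], [0, 0, -8.4], 0.65], [[0, 0, 0], [0, 0, -8.4], 0.65], [[0, 0, 0], [0, 0, -8.4], 0.65], [[0, 0, 0], [0, 0, -8.4], 0.65], [[0, 0, 0], [0, 0, -8.4], 0.65], [[0, 0, 0], [0, 0, -8.4], 0.65]]}}

```text
time: 39.8
tcp_pos: [0.4148, -0.0739, 0.2851]
eef_rot: [[-0.927, 0.376, -0.0], [0.376, 0.927, 0.0], [0.0, 0.0, -1.0]]
ft_force: [0.5, -0.3, -0.5]
grip_width: 0.65
grip_force: 0.0
```

Call:
{"name": "arm_command", "arguments": {"commands": [[[0, 0, 0], [0, 0, -8.4], 0.65], [[0, 0, 0], [0, 0, -8.4], 0.65], [[0, 0, 0], [0, 0, -6], 0.65], [[0, 0, 0], [0, 0, 0], 0.65], [[0, 0, 0], [0, 0, 0], 0.65]]}}

```text
time: 40.3
tcp_pos: [0.4148, -0.0739, 0.2852]
eef_rot: [[-1.0, -0.003, -0.0], [-0.003, 1.0, 0.0], [0.0, 0.0, -1.0]]
ft_force: [-0.7, 0.6, -0.4]
grip_width: 0.651
grip_force: 0.0
```

```bash
python3 - <<'E'
from h import *
im,P=shot("wrist","w13.png"); np.save("pics/w13.npy",P,allow_pickle=True); s=observe(); print(s["time"],s["tcp_pos"].round(4),s["eef_rot"].round(3).tolist())
E
```

```text
40.35 [ 0.4148 -0.0739  0.2852] [[-1.0, -0.003, -0.0], [-0.003, 1.0, 0.0], [0.0, 0.0, -1.0]]
```

View pics/w13.png

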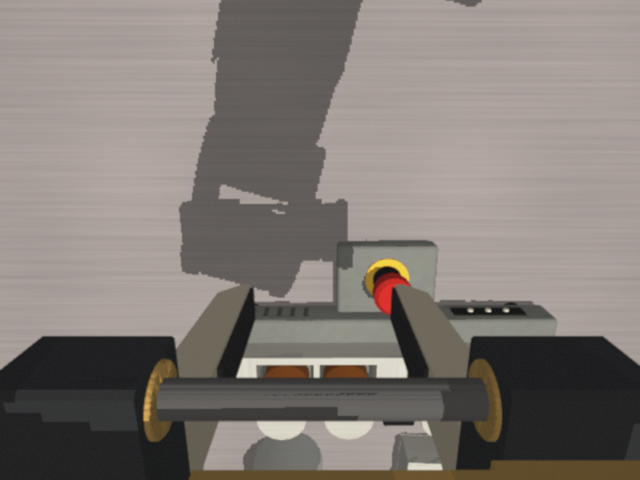

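The wrist view shows the stop head still down at (393,293) and the jars in their seats. The arm is short of the stop, so I'll shift it there.

Call:
{"name": "arm_command", "arguments": {"commands": [[[-3.2, 2.5, 0], [0, 0, 0], 0.65], [[-3.2, 2.5, 0], [0, 0, 0], 0.65], [[-3, 2.3, 0], [0, 0, 0], 0.65], [[0, 0, 0], [0, 0, 0], 0.65], [[0, 0, 0], [0, 0, 0], 0.65]]}}

```text
time: 40.85
tcp_pos: [0.5082, -0.0, 0.2847]
eef_rot: [[-1.0, -0.006, -0.001], [-0.006, 1.0, -0.0], [0.001, -0.0, -1.0]]
ft_force: [0.2, -0.3, -0.7]
grip_width: 0.652
grip_force: 0.0
```

```bash
python3 - <<'E'
from h import *
im,P=shot("wrist","w14.png"); s=observe(); print(s["time"],s["tcp_pos"].round(4))
t,T=shot("top","top4.png"); sc,S=shot("scene","scene4.png")
r=im.astype(int);m=((r[...,2]>90)&(r[...,1]<90)&(r[...,0]<90));m[:,:250]=0;m[:,400:]=0;m[320:]=0
for c,st in blobs(m,200,6000): print("stop",c.round(1),st,ray(P,c,.08).round(4))
m=(im.min(2)>172).astype(np.uint8); m[450:]=0
m=cv2.morphologyEx(m,cv2.MORPH_OPEN,np.ones((3,3)))
seat=np.array([[.6129,.1123],[.6132,.0463],[.6138,-.0457],[.6141,-.1117]])
for z in (.126,.136): print("pred lid",z,[p.round(0).tolist() for p in (proj(P,np.c_[seat,[z]*4]),proj(T,np.c_[seat,[z]*4]),proj(S,np.c_[seat,[z]*4]))])
y=proj(S,[[.6135,0,.126]])[0].astype(int); A=cv2.resize(sc[y[1]-70:y[1]+70,y[0]-80:y[0]+80],None,fx=2.5,fy=2.5)
cv2.imwrite("pics/c4.png",cv2.hconcat([A,cv2.resize(im[230:470,160:480],None,fx=350/240,fy=350/240)[:, :400]]))
E
```

```text
40.9 [ 5.079e-01 -5.000e-04  2.850e-01]
stop [319.2 203.8] [ 297  181   46   46 1401] [[ 0.5065 -0.0021  0.08  ]]
stop [278.7 295.4] [255 282  45  38 829] [[ 0.5984 -0.0415  0.08  ]]
stop [364.5 295.7] [342 283  49  37 853] [[0.5983 0.0429 0.08  ]]
pred lid 0.126 [[[447.0, 333.0], [373.0, 333.0], [269.0, 333.0], [195.0, 333.0]], [[278.0, 220.0], [307.0, 220.0], [347.0, 220.0], [376.0, 219.0]], [[339.0, 250.0], [326.0, 234.0], [309.0, 214.0], [297.0, 200.0]]]
pred lid 0.136 [[[451.0, 339.0], [374.0, 339.0], [268.0, 339.0], [191.0, 339.0]], [[277.0, 219.0], [306.0, 219.0], [347.0, 219.0], [377.0, 218.0]], [[340.0, 248.0], [326.0, 232.0], [308.0, 212.0], [297.0, 198.0]]]
```

View pics/c4.png

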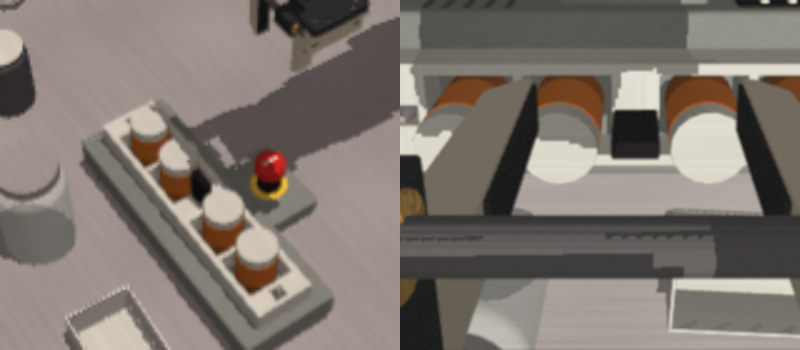

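All four jars stand upright with lids at the clicked-down height: rows ≈331 against 333 predicted for down and 339 for up, and the scene view agrees. The stop is still latched, so I'll reset it now.

Call:
{"name": "arm_command", "arguments": {"commands": [[[0, 0, 3], [0, 0, -8.4], 0.65], [[0, 0, 3], [0, 0, -8.4], 0.65], [[0, 0, 3], [0, 0, -8.4], 0.65], [[0, 0, 4], [0, 0, 0], 0.65], [[0, 0, 3], [0, 0, 0], 0.65], [[0, 0, 2.5], [0, 0, 0], 0.65], [[0, 0, 2], [0, 0, 0], 0.65], [[0, 0, 1.5], [0, 0, 0], 0.65], [[0, 0, 1], [0, 0, 0], 0.65], [[0, 0, 0], [0, 0, 0], 0.65]]}}

```text
time: 42.0
tcp_pos: [0.5076, -0.0007, 0.0546]
eef_rot: [[-0.903, -0.431, -0.001], [-0.431, 0.903, 0.0], [0.001, 0.001, -1.0]]
ft_force: [-0.5, -0.5, -0.2]
grip_width: 0.652
grip_force: 0.0
```

Call:
{"name": "arm_command", "arguments": {"commands": [[[0, 0, 0], [0, 0, 0], 0.3], [[0, 0, 0], [0, 0, 0], 0.3], [[0, 0, 0], [0, 0, 0], 0.3], [[0, 0, 0], [0, 0, 0], 0.3]], "force": 15}}

```text
time: 42.4
tcp_pos: [0.5095, -0.0015, 0.0561]
eef_rot: [[-0.902, -0.432, 0.003], [-0.432, 0.902, -0.002], [-0.002, -0.003, -1.0]]
ft_force: [2.8, -10.7, 0.6]
grip_width: 0.422
grip_force: 15.0
```

Call:
{"name": "arm_command", "arguments": {"commands": [[[0, 0, 0], [0, 0, 8.3], 0.3], [[0, 0, 0], [0, 0, 8.3], 0.3], [[0, 0, 0], [0, 0, 8.3], 0.3], [[0, 0, 0], [0, 0, 8.3], 0.3], [[0, 0, 0], [0, 0, 8.3], 0.3], [[0, 0, 0], [0, 0, 8.3], 0.3], [[0, 0, 0], [0, 0, 8.3], 0.3], [[0, 0, 0], [0, 0, 6], 0.3], [[0, 0, 0], [0, 0, 0], 0.3], [[0, 0, 0], [0, 0, 0], 0.3]]}}

```text
time: 43.4
tcp_pos: [0.5094, -0.0027, 0.0563]
eef_rot: [[-0.783, 0.622, 0.003], [0.622, 0.783, -0.004], [-0.004, -0.001, -1.0]]
ft_force: [-0.1, -21.5, 3.4]
grip_width: 0.424
grip_force: 15.0
```

Call:
{"name": "arm_command", "arguments": {"commands": [[[0, 0, 0], [0, 0, 0], 0.65], [[0, 0, 0], [0, 0, 0], 0.65], [[0, 0, 0], [0, 0, 0], 0.65], [[0, 0, 0], [0, 0, 0], 0.65], [[0, 0, -1], [0, 0, 0], 0.65], [[0, 0, -3], [0, 0, 0], 0.65], [[0, 0, -4], [0, 0, 0], 0.65], [[0, 0, -4], [0, 0, 0], 0.65], [[0, 0, -4], [0, 0, 0], 0.65], [[0, 0, -4], [0, 0, 0], 0.65]]}}

```text
time: 44.4
tcp_pos: [0.5079, -0.0001, 0.2578]
eef_rot: [[-0.782, 0.623, 0.001], [0.623, 0.782, 0.0], [-0.0, 0.0, -1.0]]
ft_force: [0.7, -0.1, -0.1]
grip_width: 0.65
grip_force: 0.0
```

Call:
{"name": "arm_command", "arguments": {"commands": [[[4, 0, -3], [0, 0, 0], 0.65], [[4, 0, 0], [0, 0, 0], 0.65], [[0, 0, 0], [0, 0, 8], 0.65], [[0, 0, 0], [0, 0, 8], 0.65], [[0, 0, 0], [0, 0, 0], 0.65], [[0, 0, 0], [0, 0, 0], 0.65]]}}

```text
time: 45.0
tcp_pos: [0.4457, 0.0496, 0.2856]
eef_rot: [[-0.583, 0.812, 0.0], [0.812, 0.583, 0.0], [-0.0, 0.0, -1.0]]
ft_force: [0.3, -0.1, 0.0]
grip_width: 0.649
grip_force: 0.0
```

```bash
python3 - <<'E'
from h import *
im,P=shot("wrist","w15.png"); s=observe(); print(s["time"],s["tcp_pos"].round(4))
sc,S=shot("scene","scene5.png"); t,T=shot("top","top5.png")
o=cv2.imread("pics/scene4.png")
def red(q):
    r=q.astype(int);m=((r[...,2]>90)&(r[...,1]<60)&(r[...,0]<60));m[:190]=0;m[260:]=0;m[:,:320]=0;m[:,375:]=0
    return [(c.round(1),st) for c,st in blobs(m,40,600)]
print("scene latched",red(o),"now",red(sc),"before press",red(cv2.imread("pics/scene0.png")))
print(proj(S,[[.508,-.001,.08],[.508,-.001,.09]]).round(1))
y=proj(S,[[.58,0,.1]])[0].astype(int); cv2.imwrite("pics/c5.png",cv2.hconcat([cv2.resize(q[y[1]-75:y[1]+75,y[0]-100:y[0]+100],None,fx=2,fy=2) for q in (sc,o)]))
E
```

```text
45.05 [0.4458 0.0495 0.2855]
scene latched [(array([344.8, 218.9]), array([339, 213,  13,  13, 116], dtype=int32)), (array([325.4, 247.5]), array([320, 243,  14,   9,  75], dtype=int32))] now [(array([344.8, 218.2]), array([339, 212,  13,  13, 115], dtype=int32)), (array([325.4, 247.5]), array([320, 243,  14,   9,  75], dtype=int32))] before press [(array([344.6, 217.8]), array([339, 212,  12,  12, 101], dtype=int32))]
[[345.1 216.7]
 [345.2 214.7]]
```

View pics/c5.png

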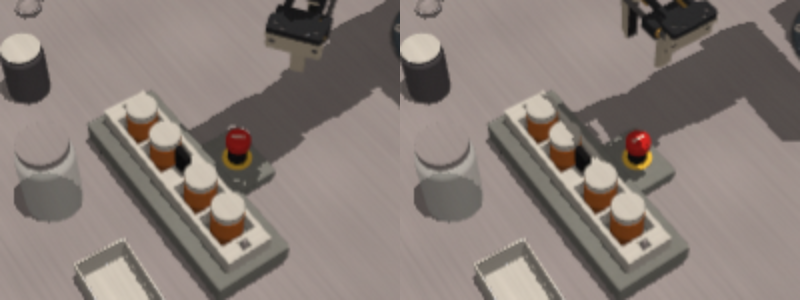

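The scene crops show the four jars down, but they can't tell the stop's height apart well enough. I'll take a lower, oblique wrist view to check it.

Call:
{"name": "arm_command", "arguments": {"commands": [[[0, 0, 0], [0, 0, -8.4], 0.5], [[0, 0, 0], [0, 0, -8.4], 0.5], [[0, 0, 0], [0, 0, -8.4], 0.5], [[0, 0, 0], [0, 0, -8.4], 0.5], [[0, 0, 0], [0, 0, -8.4], 0.5], [[0, 0, 0], [0, 0, -8.4], 0.5], [[0, 0, 0], [0, 0, -3.9], 0.5], [[3, -2.5, 3], [0, 0, 0], 0.5], [[3, -2.5, 4], [0, 0, 0], 0.5], [[3, 0, 4], [0, 0, 0], 0.5]]}}

```text
time: 46.15
tcp_pos: [0.3582, 0.0012, 0.1788]
eef_rot: [[-1.0, 0.004, 0.002], [0.004, 1.0, -0.001], [-0.002, -0.001, -1.0]]
ft_force: [0.7, -1.0, -0.6]
grip_width: 0.502
grip_force: 0.0
```

Call:
{"name": "arm_command", "arguments": {"commands": [[[0, 0, 4], [0, 0, 0], 0.5], [[0, 0, 0], [0, 0, 0], 0.5], [[0, 0, 0], [0, 0, 0], 0.5], [[0, 0, 0], [0, 0, 0], 0.5]]}}

```text
time: 46.55
tcp_pos: [0.3603, 0.0024, 0.1411]
eef_rot: [[-1.0, 0.003, 0.003], [0.003, 1.0, -0.0], [-0.003, -0.0, -1.0]]
ft_force: [1.0, 0.2, -0.5]
grip_width: 0.505
grip_force: 0.0
```

```bash
python3 - <<'E'
from h import *
im,P=shot("wrist","w16.png"); s=observe(); print(s["time"],s["tcp_pos"].round(4))
c=[.5085,-.001]
print("proj top at .08,.09; yellow ring z=.03/.056",proj(P,[c+[.08],c+[.09],c+[.06],c+[.07],c+[.056]]).round(1).tolist())
r=im.astype(int);m=((r[...,2]>90)&(r[...,1]<70)&(r[...,0]<70))
for q,st in blobs(m,150,9000): print(q.round(1),st)
E
```

```text
46.6 [0.3602 0.0025 0.1411]
proj top at .08,.09; yellow ring z=.03/.056 [[317.1, 460.3], [316.9, 472.4], [317.4, 438.3], [317.2, 448.9], [317.4, 434.2]]
[315.6 449.4] [ 287  426   59   44 2079]
```

View pics/w16.png

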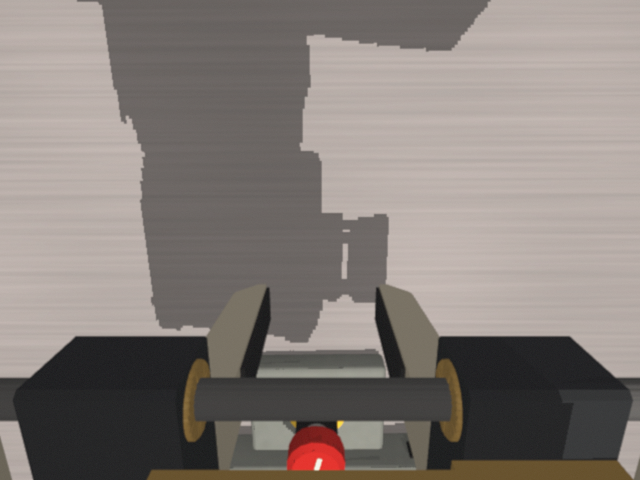

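```bash
python3 - <<'E'
from h import *
P=cams.camera_params("wrist"); 
for up in (0,.01): print(up,proj(P,[[.4885,-.001,.060+up],[.4885,-.001,.064+up],[.4885,-.001,.072+up],[.5085,.019,.07+up],[.5085,-.021,.07+up]]).round(1).tolist())
im,P=shot("wrist"); r=im.astype(int);m=((r[...,2]>90)&(r[...,1]<70)&(r[...,0]<70))
for q,st in blobs(m,150,9000): print(q.round(1),st)
E
```

```text
0 [[317.2, 415.8], [317.1, 419.7], [317.0, 428.0], [345.3, 448.9], [289.1, 449.1]]
0.01 [[317.0, 425.9], [317.0, 430.1], [316.8, 438.9], [346.0, 460.2], [288.0, 460.4]]
[315.6 449.4] [ 287  426   59   44 2078]
```

The head's lower rim shows at row 426. Raised should be 426–430 and latched 416–420, so the stop is up; its white mark is still turning back. I'm over the 14-picture limit by now, so I'll check by numbers only from here. Next I'll retreat and let the head return.

Call:
{"name": "arm_command", "arguments": {"commands": [[[0, 0, -4], [0, 0, 0], 0.5], [[0, 0, -4], [0, 0, 0], 0.5], [[0, 0, -4], [0, 0, 0], 0.5], [[0, 0, 0], [0, 0, 0], 0.5], [[0, 0, 0], [0, 0, 0], 0.5], [[0, 0, 0], [0, 0, 0], 0.5], [[0, 0, 0], [0, 0, 0], 0.5], [[0, 0, 0], [0, 0, 0], 0.5], [[0, 0, 0], [0, 0, 0], 0.5], [[0, 0, 0], [0, 0, 0], 0.5]]}}

```text
time: 47.65
tcp_pos: [0.3587, 0.0026, 0.2592]
eef_rot: [[-1.0, 0.004, -0.001], [0.004, 1.0, 0.0], [0.001, 0.0, -1.0]]
ft_force: [-0.5, 0.9, -0.4]
grip_width: 0.497
grip_force: 0.0
```

Call:
{"name": "arm_command", "arguments": {"commands": [[[0, 0, 0], [0, 0, 0], 0.5], [[0, 0, 0], [0, 0, 0], 0.5], [[0, 0, 0], [0, 0, 0], 0.5], [[0, 0, 0], [0, 0, 0], 0.5], [[0, 0, 0], [0, 0, 0], 0.5], [[0, 0, 0], [0, 0, 0], 0.5], [[0, 0, 0], [0, 0, 0], 0.5], [[0, 0, 0], [0, 0, 0], 0.5], [[0, 0, 0], [0, 0, 0], 0.5], [[0, 0, 0], [0, 0, 0], 0.5]]}}

```text
time: 48.65
tcp_pos: [0.3587, 0.0025, 0.2595]
eef_rot: [[-1.0, 0.004, 0.0], [0.004, 1.0, -0.0], [-0.0, -0.0, -1.0]]
ft_force: [0.5, 0.7, -0.0]
grip_width: 0.499
grip_force: 0.0
```

Call:
{"name": "arm_command", "arguments": {"commands": [[[0, 0, 0], [0, 0, 0], 0.5], [[0, 0, 0], [0, 0, 0], 0.5], [[0, 0, 0], [0, 0, 0], 0.5], [[0, 0, 0], [0, 0, 0], 0.5], [[0, 0, 0], [0, 0, 0], 0.5], [[0, 0, 0], [0, 0, 0], 0.5], [[0, 0, 0], [0, 0, 0], 0.5], [[0, 0, 0], [0, 0, 0], 0.5], [[0, 0, 0], [0, 0, 0], 0.5], [[0, 0, 0], [0, 0, 0], 0.5]]}}

```text
time: 49.65
tcp_pos: [0.3588, 0.0025, 0.2595]
eef_rot: [[-1.0, 0.004, 0.0], [0.004, 1.0, -0.0], [-0.0, -0.0, -1.0]]
ft_force: [1.0, 0.4, -0.9]
grip_width: 0.499
grip_force: 0.0
```

```bash
python3 - <<'E'
from h import *
im,P=shot("wrist","w17.png"); print(observe()["time"],observe()["tcp_pos"])
for up in (0,.01): print(up,proj(P,[[.4885,-.001,.060+up],[.4885,-.001,.064+up],[.5285,-.001,.078+up]]).round(1).tolist())
r=im.astype(int);m=((r[...,2]>90)&(r[...,1]<80)&(r[...,0]<80)); m[:,:280]=0;m[:,360:]=0
for q,st in blobs(m,50,9000): print(q.round(1),st)
# other objects unchanged? compare top views outside arm/moved things
a=cv2.imread("pics/top0.png"); b,T=shot("top")
for n,(x0,y0,x1,y1) in dict(mug=(140,175,210,215),scoop=(100,208,142,265),ramekin=(102,278,148,318),pan=(252,140,322,185),sjar=(355,138,402,184),tin=(452,166,494,210),spoon=(524,218,562,258)).items():
    print(n,cv2.absdiff(a,b)[y0:y1,x0:x1].mean().round(1),end="; ")
E
```

```text
49.7 [0.35873838 0.00255028 0.25943371]
0 [[318.4, 334.0], [318.4, 336.0], [318.5, 379.5]]
0.01 [[318.3, 339.2], [318.3, 341.4], [318.4, 385.9]]
[317.5 359.8] [ 297  340   43   39 1260]
[318.5 456.5] [ 280  428   80   52 1797]
mug 2.0; scoop 1.9; ramekin 2.1; pan 2.4; sjar 2.1; tin 2.2; spoon 2.0;
```

```bash
python3 -c "
from plant import ticket
print(ticket.close_job())"
```

```text
the job is handed in; nothing more can be done
None
```

I handed the job in at about 50 s: stop latched, frame home on its pegs, four jars pressed into their seats, and the stop turned and sprung back up, with nothing else on the counter moved; I viewed 16 pictures, two over the limit of 14.

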